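# Set the material test plates on the viewing stand in reverse order

### The arm

A 6-joint arm with a two-finger parallel gripper is mounted at the origin on the work surface. World frame = base frame: x ahead of the robot, y to its left, z up, the work surface at z = 0. Lengths are in mm, angles in degrees, forces in N, time in s.
With the tool pointing down it reaches from about 350 to 850 mm from the base axis. Payload 8.1 kg.
Tool frame: the origin (TCP) lies at the very end of the fingers, on their centre line; the grasp point (between the pads) lies 19 mm behind it; z points along the fingers, y is the direction in which the jaws open and shut (so a half turn about z gives the same grasp; the last joint's range is limited). The gripper opens to 85 mm and grips with 20 to 120 N. Pads are 22 mm wide; open, the fingers measure 114 mm over their backs; the gripper's body (76 mm by 85 mm) begins 54 mm behind the grasp point. The pads swing forward as they close: fully open they stand 13 mm farther back than shut.
Start: joints at [65.466, 7.471, 85.268, -0, 87.261, -4.893], TCP at [201.654, 565.103, 231.292] pointing down, gripper open.
Joint ranges: [-169.43, 169.43], [-51.17, 129.36], [1.28, 143.12], [-76.62, 256.62], [0, 156.53], [-152.29, 152.29]. Speed limits (degrees/s): [136.94, 136.94, 159.86, 180, 180, 180].

### API

Orientations are given as [roll, pitch, yaw] about the fixed x, y, z axes, in that order (R = Rz(yaw) Ry(pitch) Rx(roll)).
In Python, from bench import r, eyes gives the robot as it stands. The module is installed in compiled form; this text tells all that it offers.
- The arm moves only by the tool play_rows, never from a script. Its argument "deltas" is a list of rows, each a list of 3 entries, a list of its own where there are three numbers: the shift along the tool's x, y, z in m, then the turn, a rotation vector about the tool's x, y, z in rad, then the closure, from 0 (fully open) to 1 (shut). A call has 1 to 8 rows; each row shifts and turns the pose as measured when the row begins, along the tool's axes as they then stand; what a row does not reach is not made up. A row lasts 1/8 s, in which the tool goes at most 62.5 mm and 10.7 degrees, less where a joint would pass 70% of its speed; a pose out of reach is approached as far as the arm can. A call with a gripper value outside its range is refused whole. The fingers move at their own pace and stop on an object; "force" is the grip in N (left out, the last holds). Time passes only in rows, so rows that do not move let the fingers close. It gives the time, the measured TCP pose, the force and the opening at its end, in the units of the state.
- r.sense(): the state, without advancing time (a new reading comes with each control period).
- eyes.snapshot(name): name is "scene" or "top"; returns the picture (400x640x3 uint8, red, green, blue); there is no depth.
- eyes.get_calibration(name): a dict with "mtx" (3x3 intrinsics, pixels), "D" ([k1, k2, p1, p2, k3] as OpenCV has them; the pictures are not rectified), "R" (3x3) and "t" (3): a world point X has camera coordinates R X + t. Camera axes: x right, y down, z forward; pixel columns grow to the right and rows downward; lengths in mm; the calibration is good to about 2 mm. A picture is of the moment at which its call begins. get_calibration takes no time and is no camera call.
- r.hand_in(): hands the job in, once; it reports no verdict.
The state is a dict: "time": time; "joint_pos": joint angles; "qd": joint speeds; "joint_efforts": joint torques, N m; "tool_pos": TCP position; "tcp_rot": TCP orientation; "ft_force": force on the tool from outside, world axes, zero at the start; "wrist_torque": the same for the moment, N m; "finger_gap": finger opening in mm.
Only numpy, scipy, OpenCV 4.12 (cv2) and the standard library are available. Lean on these libraries where they do the work, as an engineer would, in place of code of your own. Each camera call takes 0.05 s, during which the arm holds its last target. There are 200 camera calls.

### The job

Move the four material test plates from the slotted rack to the sloped viewing stand, one plate to the middle of each bay, standing on the ledge behind the lip and leaning back against the stand. The stand is viewed from the far side, so reverse their order: the plate that is leftmost in the rack as the robot sees it goes to the rightmost bay, and so on along the row. Set the plates down, do not let them drop, and leave all four released and at rest.

Things in the scene. Friction and masses are not known exactly. Their poses are not given: they have to be found in the camera images.
- plate_steel: Plain grey steel plate, rectangular, 44 mm wide (y), 106 mm tall (z), 10 mm thick (x), about 350 g, loose. Origin: centre of its underside; z runs up the plate, x is square to its broad faces. At the start it stands upright in the slot of block_steel, underside 16 mm above the table, broad faces towards and away from the robot.
- plate_ceramic: White glazed ceramic plate, rectangular and the widest, 54 mm wide (y), 104 mm tall (z), 10 mm thick (x), about 130 g, loose. Origin: centre of its underside; z runs up the plate, x is square to its broad faces. At the start it stands upright in the slot of block_ceramic, underside 16 mm above the table, broad faces towards and away from the robot.
- plate_wood: Pale wooden plate, rectangular, the narrowest and tallest, 34 mm wide (y), 112 mm tall (z), 10 mm thick (x), about 50 g, loose. Origin: centre of its underside; z runs up the plate, x is square to its broad faces. At the start it stands upright in the slot of block_wood, underside 16 mm above the table, broad faces towards and away from the robot.
- plate_clay: Red-brown clay plate, arched top, 48 mm wide (y), 110 mm tall (z), straight sides up to 86 mm, 10 mm thick (x), about 100 g, loose. Origin: centre of its underside; z runs up the plate, x is square to its broad faces. At the start it stands upright in the slot of block_clay, underside 16 mm above the table, broad faces towards and away from the robot.
- block_steel: Grey slotted block, fixed, where plate_steel starts. 36 (x) x 60 (y) x 38 mm high; slot along y, open at both ends, 12 mm wide, floor 16 mm above the table. Origin: centre of its underside, at table height. The four alike blocks stand in a row along their y, 72 mm apart, on rack_tray, in any order; x away from the robot, turned up to 0.2 rad.
- block_ceramic: Grey slotted block, fixed, where plate_ceramic starts. 36 (x) x 60 (y) x 38 mm high; slot along y, open at both ends, 12 mm wide, floor 16 mm above the table. Origin: centre of its underside, at table height. The four alike blocks stand in a row along their y, 72 mm apart, on rack_tray, in any order; x away from the robot, turned up to 0.2 rad.
- block_wood: Grey slotted block, fixed, where plate_wood starts. 36 (x) x 60 (y) x 38 mm high; slot along y, open at both ends, 12 mm wide, floor 16 mm above the table. Origin: centre of its underside, at table height. The four alike blocks stand in a row along their y, 72 mm apart, on rack_tray, in any order; x away from the robot, turned up to 0.2 rad.
- block_clay: Grey slotted block, fixed, where plate_clay starts. 36 (x) x 60 (y) x 38 mm high; slot along y, open at both ends, 12 mm wide, floor 16 mm above the table. Origin: centre of its underside, at table height. The four alike blocks stand in a row along their y, 72 mm apart, on rack_tray, in any order; x away from the robot, turned up to 0.2 rad.
- rack_tray: Thin steel tray of the starting rack, fixed, 70 (x) x 300 (y) x 6 mm, with the four slotted blocks on it, their middles at y -108, -36, 36, 108 mm. Origin: centre of its underside, at table height; x away from the robot, y to its left, turned up to 0.2 rad.
- stand: Grey stand, fixed, 308 mm long (y). Origin: underside centre; x away from the robot, y left, turned up to 0.2 rad. Back leans 18 deg to -x, 64 mm high along slope. From its foot line (x -10, z 24 mm) a ledge square to it rises along +x, 24 mm deep, ending in a 10 mm lip. 8 mm ribs part 4 bays, 72 mm clear, middles y -112.5, -37.5, 37.5, 112.5. A plate fits any bay, best lowered tilted.
There are look-alikes about, which are no part of the job. What is shaped like the block_clay but green is not meant.

How it is judged:
By the outcome, as a careful person would: the job done as asked, in the order asked, and still so for the second after the job is handed in, with the robot touching nothing.
It also fails if it takes over 109 s, if anything falls off the work surface, if the arm or the gripper's body presses on something with over 40 N, if the wrist force passes 120 N, or if a joint passes its speed limit or range.

## Working session

There is one attempt and no reset: what is moved stays moved. The work goes in short steps, Python scripts to look and compute and a tool call to move; the robot and the scene stay as the last step left them, time stands still between calls to the robot, and variables do not carry over. Pictures are saved under pics/ and viewed, about 12 in all and at most 16, crops included, and the job is handed in when it is done.

Besides the shell and the picture viewer there is one more tool, called by a JSON object that holds its "name" and its "arguments", one argument or row to a line. play_rows: Moves the arm, as the interface text tells. Its arguments: {"type":"object","properties":{"deltas":{"type":"array"},"force":{"type":"number"}},"required":["deltas"]}

```bash
mkdir -p pics
python3 - <<'E'
from bench import r,eyes
import cv2,numpy as np
for n in("scene","top"):
    im=eyes.snapshot(n);cv2.imwrite(f"pics/{n}0.png",im[:,:,::-1])
    c=eyes.get_calibration(n);print(n,c)
print(r.sense())
E
```

```text
scene {'mtx': array([[460.79230292,   0.        , 319.29428369],
       [  0.        , 460.79230292, 199.43663489],
       [  0.        ,   0.        ,   1.        ]]), 'D': array([-0.11156107,  0.        ,  0.        ,  0.        ,  0.        ]), 'R': array([[-0.47003431,  0.88260137, -0.00908712],
       [ 0.62359198,  0.32477611, -0.71109319],
       [-0.62466055, -0.33990485, -0.70303904]]), 't': array([ 241.74429687, -266.89866296, 1256.71240635])}
top {'mtx': array([[410.76787603,   0.        , 321.13232015],
       [  0.        , 410.76787603, 206.44286232],
       [  0.        ,   0.        ,   1.        ]]), 'D': array([0.0085093, 0.       , 0.       , 0.       , 0.       ]), 'R': array([[ 7.94693938e-05, -9.99999905e-01, -4.28651347e-04],
       [-9.84709775e-01, -3.58197147e-06, -1.74202923e-01],
       [ 1.74202905e-01,  4.35940972e-04, -9.84709682e-01]]), 't': array([  1.29597498, 510.48038445, 780.17551583])}
{'time': 0.1, 'joint_pos': array([ 6.54670772e+01,  7.51208548e+00,  8.53241011e+01, -3.91118097e-03,
        8.72595057e+01, -4.89249454e+00]), 'qd': array([-0.0281059 , -0.1917882 , -0.15562072, -0.02652248,  0.02199472,
        0.09792572]), 'joint_efforts': array([ 1.75639943e-03, -5.70952427e+01, -5.01941442e+01, -3.10837722e-04,
        8.31239362e-03, -1.15740550e-04]), 'tool_pos': array([201.4613642 , 564.64370748, 230.32553852]), 'tcp_rot': array([-1.79904323e+02, -4.26909446e-03,  1.60359758e+02]), 'ft_force': array([0.10843367, 0.72985713, 0.57583503]), 'wrist_torque': array([-0.0363535 ,  0.05670415, -0.01786626]), 'finger_gap': 85.21537854562189}
```

View pics/scene0.png

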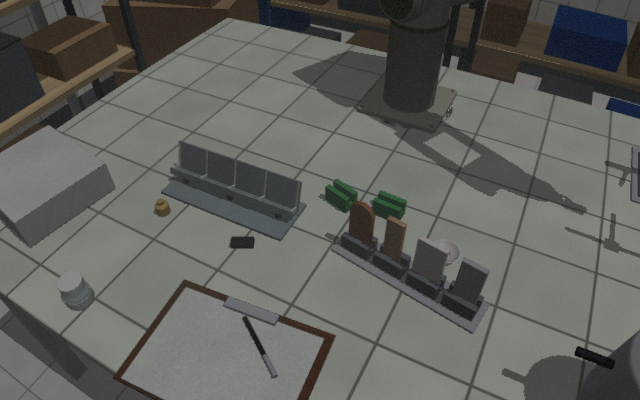

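View pics/top0.png

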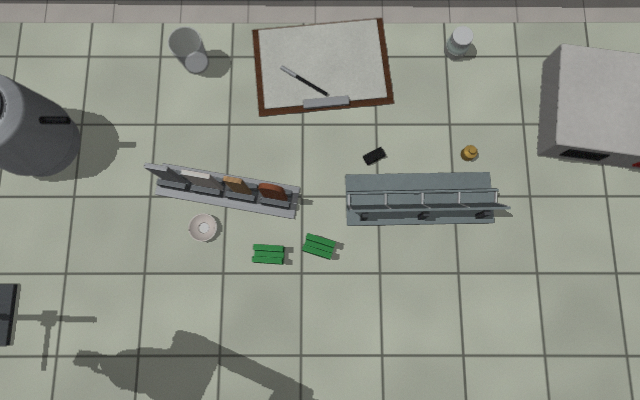

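Candidates: dark plates at top px (168,172) steel, (203,175) white ceramic, (237,185) wood, (273,192) clay, all in the grey rack. Two green blocks at (269,254) and (319,246) are look-alikes and empty. The bowl at (203,228) and the stand at (420,200) could also catch the eye. Next is one close crop of each view.

Run:
```python
import cv2,numpy as np
s=cv2.imread("pics/scene0.png");t=cv2.imread("pics/top0.png")
f=lambda im,k:cv2.resize(np.clip(im*1.5,0,255).astype('uint8'),None,fx=k,fy=k,interpolation=cv2.INTER_CUBIC)
a=f(t[155:225,140:300],5);b=f(t[160:235,340:500],5)[:, :]
cv2.imwrite("pics/c1.png",np.vstack([a,np.zeros((225,800,3),'uint8')])[:350]);
cv2.imwrite("pics/c1.png",np.vstack([a,b[:250*1]]) if 0 else np.vstack([f(t[155:220,140:300],5),f(t[170:225,345:505],5)]))
a=f(s[195:330,325:495],4);cv2.imwrite("pics/c2.png",a)
a=f(s[135:240,155:315],5);cv2.imwrite("pics/c3.png",a)
```

```text
(no output)
```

View pics/c1.png

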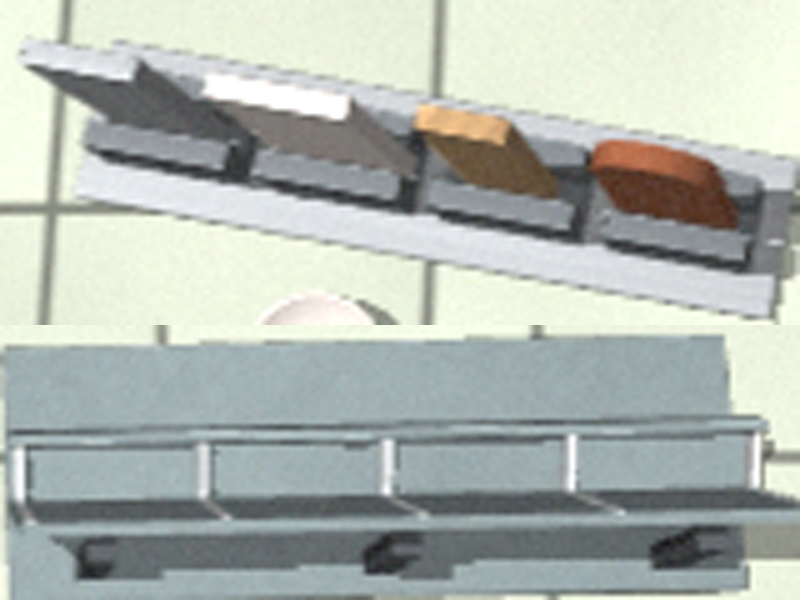

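View pics/c2.png

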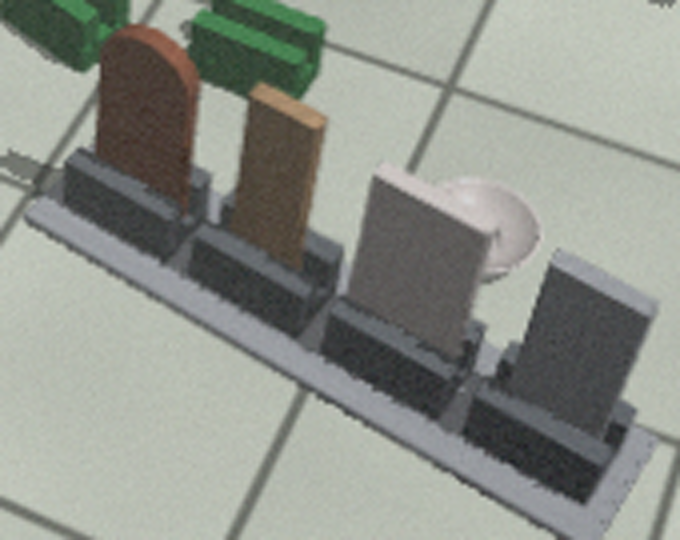

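View pics/c3.png

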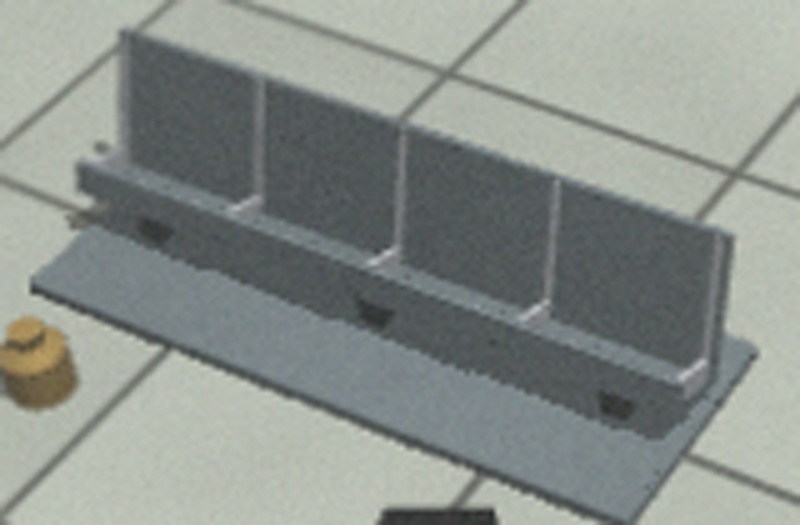

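The crops show the rack, left to right as the robot sees it, as steel, ceramic, wood, clay. The target bays in stand y are therefore steel -112.5, ceramic -37.5, wood +37.5 and clay +112.5. Next I cast rays through the picked corners onto planes of known height.

```bash
cat > h.py <<'E'
import numpy as np,cv2
from scipy.spatial.transform import Rotation as Ro
from bench import r,eyes
def ray(n,px,z):
    c=eyes.get_calibration(n)
    u=cv2.undistortPoints(np.array([[px]],float),c["mtx"],c["D"])[0,0]
    C=-c["R"].T@c["t"];d=c["R"].T@np.array([*u,1]);return (C+d*(z-C[2])/d[2])[:2]
def proj(n,X):
    c=eyes.get_calibration(n)
    return cv2.projectPoints(np.array([X],float),cv2.Rodrigues(c["R"])[0],c["t"],c["mtx"],c["D"])[0][0,0]
def cur():
    s=r.sense();return np.array(s["tool_pos"]),Ro.from_euler("xyz",s["tcp_rot"],degrees=True)
def goalR(yaw,tilt=0): # yaw: direction of stand/rack x axis, tilt: plate leaning to -x
    return Ro.from_euler("z",yaw,degrees=True)*Ro.from_euler("y",-tilt,degrees=True)*Ro.from_euler("xyz",[180,0,90],degrees=True)
def plan(p1,R1,n,g,start=None):
    p,R=start or cur()
    rows=[]
    for k in range(n,0,-1):
        d=np.round(R.inv().apply((p1-p)/k)/1000,4);w=np.round((R.inv()*R1).as_rotvec()/k,3)
        rows.append([d.tolist(),w.tolist(),g]);p=p+R.apply(d)*1000;R=R*Ro.from_rotvec(w)
    print(str(rows).replace(" ",""))
    return p,R
E
cat > m.py <<'E'
from h import *
T1=lambda u,v:(140+u/5-.4,155+v/5-.4)
T2=lambda u,v:(345+u/5-.4,170+(v-325)/5-.4)
S2=lambda u,v:(325+u/4-.4,195+v/4-.4)
S3=lambda u,v:(155+u/5-.4,135+v/5-.4)
def show(k,n,f,pts,z):
    q=[ray(n,f(*p),z) for p in pts];d=q[0]-q[1];print(k,n,np.round(q,1).tolist(),"len %.1f yaw %.1f mid"%(np.linalg.norm(d),np.degrees(np.arctan2(-d[0],d[1]))),np.round((q[0]+q[1])/2,1));return q
# pairs: +y end first
show("tray near","top",T1,[(78,198),(772,315)],6)
show("tray far","top",T1,[(115,40),(800,158)],6)
show("tray far","scene",S2,[(578,540),(28,215)],6)
for k,z,f,b,sf in [("steel",122,[(25,40),(142,53)],[(22,66),(131,81)],[(652,312),(553,262)]),("ceramic",120,[(209,74),(355,95)],[(205,95),(345,120)],[(490,240),(374,178)]),("wood",128,[(424,104),(508,118)],[(417,130),(505,145)],[(322,128),(249,96)])]:
    show(k+" far","top",T1,f,z);show(k+" near","top",T1,b,z);show(k+" far","scene",S2,sf,z)
show("clay top","top",T1,[(657,143),(650,170)],126)
a=np.radians(18);s,c=np.sin(a),np.cos(a)
show("back top","top",T2,[(25,521),(828,508)],84.9)
show("back top","scene",S3,[(720,234),(125,34)],84.9)
show("lip top","top",T2,[(8,433),(768,418)],41)
show("lip top outer","scene",S3,[(685,384),(80,165)],41)
show("ribs foot@lip","top",T2,[(22,442),(754,432)],36)
E
python3 m.py
```

```text
tray near top [[543.6, 351.9], [493.6, 58.2]] len 298.0 yaw -9.7 mid [518.6 205. ]
tray far top [[612.7, 341.0], [561.0, 47.0]] len 298.4 yaw -10.0 mid [586.9 194. ]
tray far scene [[610.3, 336.2], [559.3, 50.9]] len 289.8 yaw -10.1 mid [584.8 193.5]
steel far top [[579.2, 327.8], [574.2, 284.3]] len 43.8 yaw -6.5 mid [576.7 306.1]
steel near top [[569.2, 328.2], [563.6, 287.7]] len 40.9 yaw -8.0 mid [566.4 307.9]
steel far scene [[576.9, 329.1], [570.7, 287.6]] len 42.0 yaw -8.6 mid [573.8 308.4]
ceramic far top [[566.8, 259.8], [558.8, 205.5]] len 54.9 yaw -8.4 mid [562.8 232.7]
ceramic near top [[558.8, 260.8], [549.3, 208.7]] len 53.0 yaw -10.3 mid [554.  234.8]
ceramic far scene [[569.7, 261.7], [560.2, 209.3]] len 53.3 yaw -10.3 mid [564.9 235.5]
wood far top [[553.3, 178.0], [548.1, 147.1]] len 31.3 yaw -9.7 mid [550.7 162.5]
wood near top [[543.6, 180.1], [538.0, 147.9]] len 32.7 yaw -9.9 mid [540.8 164. ]
wood far scene [[551.3, 182.1], [548.4, 148.3]] len 33.9 yaw -4.8 mid [549.9 165.2]
clay top top [[539.2, 92.8], [529.1, 95.1]] len 10.4 yaw -103.0 mid [534.2  94. ]
back top top [[498.8, -53.0], [503.9, -359.0]] len 306.0 yaw 0.9 mid [ 501.3 -206. ]
back top scene [[496.5, -54.7], [503.8, -353.3]] len 298.7 yaw 1.4 mid [ 500.1 -204. ]
lip top top [[542.6, -49.6], [548.8, -358.1]] len 308.6 yaw 1.1 mid [ 545.7 -203.9]
lip top outer scene [[538.0, -48.8], [546.7, -355.2]] len 306.4 yaw 1.6 mid [ 542.4 -202. ]
ribs foot@lip top [[539.9, -55.6], [544.0, -354.2]] len 298.7 yaw 0.8 mid [ 542.  -204.9]
```

```bash
cat >> h.py <<'E'
RY,SY=-9.8,1.1
RO,SO=np.array([552.5,199.3]),np.array([531,-204.5])
def rot2(a):
    a=np.radians(a);return np.array([[np.cos(a),-np.sin(a)],[np.sin(a),np.cos(a)]])
P={"steel":(106,108,-112.5),"ceramic":(104,36,-37.5),"wood":(112,-36,37.5),"clay":(110,-108,112.5)}
def pick(k,dz=0,dep=31):
    h,y,_=P[k];return np.array([*(RO+rot2(RY)@[0,y]),16+h-dep+dz])
def place(k,gap=3,up=0,dep=31):  # TCP for plate tilted 18 deg, gap to back, up along plate
    h,_,y=P[k];a=np.radians(18);s,c=np.sin(a),np.cos(a)
    l=5+gap;v=h-dep+up
    return np.array([*(SO+rot2(SY)@[-10+l*c-v*s,y]),24+l*s+v*c])
E
python3 - <<'E'
from h import *
s=plan(pick("steel",70),goalR(RY),8,.4)
print(s[0]);print(pick("steel"),place("steel"))
E
```

```text
[[[-0.0544,-0.0149,0.0087],[-0.0,0.0,0.175],0.4],[[-0.0561,-0.0053,0.0087],[-0.0,0.0,0.175],0.4],[[-0.0562,0.0046,0.0087],[-0.0,0.0,0.175],0.4],[[-0.0545,0.0143,0.0087],[-0.0,0.0,0.175],0.4],[[-0.0512,0.0236,0.0087],[-0.0,0.0,0.175],0.4],[[-0.0463,0.0322,0.0087],[-0.0,0.001,0.175],0.4],[[-0.0401,0.0397,0.0086],[-0.0,0.0,0.175],0.4],[[-0.0325,0.0461,0.0086],[-0.001,0.001,0.174],0.4]]
[570.86322533 305.7278959  161.00625887]
[570.88262591 305.72405304  91.        ] [ 507.59660166 -317.47010441   97.80137468]
```

{"name": "play_rows", "arguments": {
  "deltas": [
    [[-0.054,-0.015,0.008],[0,0,0.175],0.4],
    [[-0.056,-0.005,0.008],[0,0,0.175],0.4],
    [[-0.056,0.0046,0.008],[0,0,0.175],0.4],
    [[-0.0545,0.0143,0.008],[0,0,0.175],0.4],
    [[-0.051,0.0236,0.008],[0,0,0.175],0.4],
    [[-0.046,0.032,0.008],[0,0,0.175],0.4],
    [[-0.04,0.04,0.008],[0,0,0.175],0.4],
    [[-0.0325,0.046,0.008],[0,0,0.174],0.4]
  ],
  "force": 60
}}

```text
time: 1.1
tool_pos: [571.6, 295.1, 161.0]
tcp_rot: [-179.8, 0.2, 78.1]
ft_force: [0.1, 1.3, -0.3]
finger_gap: 51.2
```

Run:
```python
from h import *
print(cur()[0],r.sense()["tcp_rot"])
plan(pick("steel",40),goalR(RY),2,.5)
plan(pick("steel",40),goalR(RY),3,.5)
plan(pick("steel",40),goalR(RY),4,.5)
```

```text
[571.62037208 295.11928558 160.99683971] [-179.77123505    0.19443747   78.14076097]
[[[0.0052,-0.0014,0.015],[-0.002,0.002,-0.018],0.5],[[0.0051,-0.0013,0.015],[-0.002,0.001,-0.018],0.5]]
[[[0.0034,-0.0009,0.01],[-0.001,0.001,-0.012],0.5],[[0.0035,-0.0009,0.01],[-0.002,0.001,-0.012],0.5],[[0.0034,-0.0009,0.01],[-0.001,0.001,-0.012],0.5]]
[[[0.0026,-0.0007,0.0075],[-0.001,0.001,-0.009],0.5],[[0.0026,-0.0007,0.0075],[-0.001,0.001,-0.009],0.5],[[0.0026,-0.0007,0.0075],[-0.001,0.001,-0.009],0.5],[[0.0025,-0.0006,0.0075],[-0.001,0.0,-0.009],0.5]]
```

{"name": "play_rows", "arguments": {
  "deltas": [
    [[0.0037,-0.001,0.01],[-0.002,0.001,-0.012],0.5],
    [[0.0037,-0.001,0.01],[-0.001,0.001,-0.012],0.5],
    [[0.0037,-0.001,0.01],[-0.001,0.001,-0.012],0.5],
    [[0,0,0],[0,0,0],0.5]
  ]
}}

```text
time: 1.6
tool_pos: [570.6, 304.7, 126.4]
tcp_rot: [-179.8, 0.2, 80.1]
ft_force: [-0.6, 0.3, 0.9]
finger_gap: 42.6
```

Run:
```python
from h import *
print(cur()[0],r.sense()["tcp_rot"])
plan(pick("steel"),goalR(RY),4,.5)
cv2.imwrite("pics/p1.png",cv2.resize(np.clip(np.hstack([eyes.snapshot("top")[120:240,120:320],eyes.snapshot("scene")[180:300,360:560]])[:,:,::-1]*1.5,0,255).astype('uint8'),None,fx=2,fy=2))
```

```text
[570.57914749 304.67760342 126.43910797] [-1.79788444e+02  1.64640367e-01  8.01203743e+01]
[[[0.0003,0.0001,0.0089],[-0.001,0.001,-0.0],0.5],[[0.0003,0.0,0.0088],[-0.001,0.001,-0.0],0.5],[[0.0003,0.0001,0.0089],[-0.001,0.0,-0.001],0.5],[[0.0002,-0.0,0.0088],[-0.001,0.001,-0.0],0.5]]
```

View pics/p1.png

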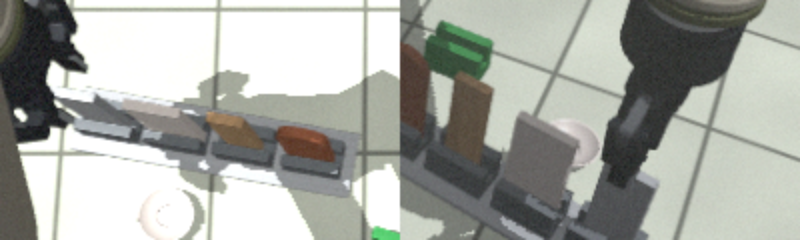

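The steel plate at crop (60,95) sits between the two fingers, seen at (70,60) and (60,115). I descend and close.

{"name": "play_rows", "arguments": {
  "deltas": [
    [[0.0003,0,0.01],[-0.001,0.001,0],0.5],
    [[0.0003,0,0.01],[-0.001,0.001,0],0.5],
    [[0.0003,0,0.009],[-0.001,0,0],0.5],
    [[0,0,0.004],[-0.001,0,0],0.7],
    [[0,0,0],[0,0,0],1.0],
    [[0,0,0],[0,0,0],1.0],
    [[0,0,0],[0,0,0],1.0],
    [[0,0,0],[0,0,0],1.0]
  ],
  "force": 60
}}

```text
time: 2.7
tool_pos: [571.7, 306.2, 93.6]
tcp_rot: [179.8, -0.1, 80.1]
ft_force: [1.4, 1.0, -2.3]
finger_gap: 9.2
```

Run:
```python
from h import *
s=r.sense();print(s)
```

```text
{'time': 2.7, 'joint_pos': array([ 2.36811585e+01,  2.02795393e+01,  8.50787787e+01, -6.67090348e-02,
        7.44408117e+01,  3.35747874e+01]), 'qd': array([-0.04968648,  0.10049642,  0.13507629,  0.07892966, -0.04459181,
        0.02577816]), 'joint_efforts': array([-8.67415150e-02, -6.66304350e+01, -4.80443215e+01, -6.23816717e-02,
        9.08083236e-02,  1.49751846e-03]), 'tool_pos': array([571.69010608, 306.19115439,  93.55224348]), 'tcp_rot': array([ 1.79797076e+02, -5.74857603e-02,  8.01242539e+01]), 'ft_force': array([ 1.42311625,  1.02804808, -2.31684806]), 'wrist_torque': array([ 0.11112843, -0.08160954, -0.0209687 ]), 'finger_gap': 9.191715722294845}
```

```bash
cat >> h.py <<'E'
def go(k,dep,up=70):
    p,R=cur();s=plan(p+[0,0,130],goalR(RY),4,1.0)
    g=place(k,3,up,dep);print("goal",g,"cruise z",p[2]+130)
    n=int(np.ceil(np.linalg.norm(g[:2]-p[:2])/55))
    g[2]=max(g[2],p[2]+130)
    plan(g,goalR(SY,18),n,1.0,s)
E
python3 -c "
from h import *
go('steel',28.4)"
```

```text
[[[0.0,0.0001,-0.0325],[0.001,-0.0,-0.0],1.0],[[0.0,0.0001,-0.0325],[0.001,-0.0,-0.0],1.0],[[0.0001,0.0,-0.0325],[0.001,-0.001,-0.001],1.0],[[-0.0,0.0001,-0.0325],[0.001,-0.0,-0.0],1.0]]
goal [ 485.1661023  -317.900792    166.84807776] cruise z 223.5522434794363
[[[-0.0525,0.0018,-0.0],[-0.026,0.002,-0.016],1.0],[[-0.0525,0.0009,-0.0001],[-0.026,0.003,-0.016],1.0],[[-0.0525,0.0001,-0.0002],[-0.026,0.002,-0.016],1.0],[[-0.0525,-0.0008,-0.0003],[-0.026,0.003,-0.016],1.0],[[-0.0525,-0.0016,-0.0005],[-0.026,0.002,-0.016],1.0],[[-0.0524,-0.0024,-0.0007],[-0.026,0.003,-0.016],1.0],[[-0.0524,-0.0032,-0.0009],[-0.026,0.002,-0.016],1.0],[[-0.0523,-0.004,-0.0011],[-0.026,0.003,-0.015],1.0],[[-0.0523,-0.0048,-0.0014],[-0.026,0.002,-0.016],1.0],[[-0.0522,-0.0056,-0.0016],[-0.027,0.002,-0.015],1.0],[[-0.0521,-0.0063,-0.0019],[-0.026,0.003,-0.015],1.0],[[-0.052,-0.007,-0.0022],[-0.027,0.003,-0.016],1.0]]
```

{"name": "play_rows", "arguments": {
  "deltas": [
    [[0,0,-0.006],[0,0,0],1.0],
    [[0,0,-0.02],[0,0,0],1.0],
    [[0,0,-0.034],[0,0,0],1.0],
    [[0,0,-0.034],[0,0,0],1.0],
    [[0,0,-0.03],[0,0,0],1.0],
    [[-0.02,0,-0.008],[-0.026,0.002,-0.016],1.0],
    [[-0.045,0.001,0],[-0.026,0.002,-0.016],1.0],
    [[-0.0525,0,0],[-0.026,0.002,-0.016],1.0]
  ]
}}

```text
time: 3.7
tool_pos: [555.2, 190.7, 240.7]
tcp_rot: [174.8, -0.5, 83.2]
ft_force: [0.7, -0.5, -3.1]
finger_gap: 8.8
```

```bash
cat >> h.py <<'E'
def there(k,dep,z=None,up=70,gap=3,step=55,tilt=18):
    g=place(k,gap,up,dep);print("goal",g,"now",cur()[0],r.sense()["tcp_rot"])
    if z:g[2]=z
    n=int(np.ceil(np.linalg.norm(g-cur()[0])/step));plan(g,goalR(SY,tilt),max(n,1),1.0)
E
python3 -c "
from h import *
there('steel',28.4,223)"
```

```text
goal [ 485.1661023  -317.900792    166.84807776] now [555.17134429 190.69693052 240.67631232] [174.80236465  -0.52142268  83.2421609 ]
[[[-0.0513,-0.0011,0.0012],[-0.022,0.002,-0.014],1.0],[[-0.0513,-0.0018,0.0011],[-0.022,0.002,-0.014],1.0],[[-0.0513,-0.0026,0.0009],[-0.022,0.002,-0.014],1.0],[[-0.0513,-0.0033,0.0008],[-0.022,0.002,-0.014],1.0],[[-0.0512,-0.004,0.0006],[-0.022,0.002,-0.013],1.0],[[-0.0512,-0.0047,0.0004],[-0.022,0.002,-0.014],1.0],[[-0.0511,-0.0054,0.0001],[-0.023,0.002,-0.013],1.0],[[-0.051,-0.0061,-0.0001],[-0.022,0.001,-0.014],1.0],[[-0.0509,-0.0068,-0.0003],[-0.023,0.002,-0.013],1.0],[[-0.0508,-0.0075,-0.0005],[-0.022,0.001,-0.014],1.0]]
```

{"name": "play_rows", "arguments": {
  "deltas": [
    [[-0.0513,-0.001,0.001],[-0.022,0.002,-0.014],1.0],
    [[-0.0513,-0.0018,0.001],[-0.022,0.002,-0.014],1.0],
    [[-0.0513,-0.0026,0.001],[-0.022,0.002,-0.014],1.0],
    [[-0.0513,-0.0033,0.001],[-0.022,0.002,-0.014],1.0],
    [[-0.051,-0.004,0.0005],[-0.022,0.002,-0.014],1.0],
    [[-0.051,-0.0047,0.0004],[-0.022,0.002,-0.014],1.0],
    [[-0.05,-0.0054,0],[-0.022,0.002,-0.014],1.0],
    [[-0.05,-0.006,0],[-0.022,0.002,-0.014],1.0]
  ]
}}

```text
time: 4.7
tool_pos: [498.4, -225.2, 243.0]
tcp_rot: [163.4, 0.0, 90.2]
ft_force: [0.4, -0.1, -2.7]
finger_gap: 9.0
```

```bash
python3 -c "
from h import *
there('steel',28.4,None,60,3,40)"
```

```text
goal [ 488.25570276 -317.84146864  157.3375126 ] now [ 498.36054405 -225.1869123   242.96898171] [1.63383448e+02 4.36007415e-03 9.01693061e+01]
[[[-0.0232,-0.0086,0.0198],[-0.006,0.001,-0.004],1.0],[[-0.0231,-0.0088,0.0197],[-0.006,0.001,-0.004],1.0],[[-0.0231,-0.009,0.0196],[-0.006,0.001,-0.004],1.0],[[-0.0231,-0.0093,0.0195],[-0.006,0.002,-0.003],1.0]]
```

{"name": "play_rows", "arguments": {
  "deltas": [
    [[-0.023,-0.0086,0.02],[-0.006,0.001,-0.004],1.0],
    [[-0.023,-0.0088,0.02],[-0.006,0.001,-0.004],1.0],
    [[-0.021,-0.009,0.02],[-0.006,0.001,-0.004],1.0],
    [[-0.015,-0.009,0.018],[-0.006,0.001,-0.004],1.0],
    [[0,0,0],[0,0,0],1.0]
  ]
}}

```text
time: 5.32
tool_pos: [487.0, -315.2, 165.6]
tcp_rot: [161.6, 0.4, 90.9]
ft_force: [0.9, 0.1, -2.8]
finger_gap: 8.9
```

Run:
```python
from h import *
there('steel',28.4,None,15,3,12)
def shot(n,yt,xt,ys,xs):
    cv2.imwrite(f"pics/{n}.png",cv2.resize(np.clip(np.hstack([eyes.snapshot("top")[yt:yt+110,xt:xt+160],eyes.snapshot("scene")[ys:ys+110,xs:xs+160]])[:,:,::-1]*1.5,0,255).astype('uint8'),None,fx=2.5,fy=2.5,interpolation=cv2.INTER_CUBIC))
shot("p2",130,350,110,150)
```

```text
goal [ 502.15890485 -317.57451353  114.53996936] now [ 486.99313721 -315.20662825  165.56365583] [161.60246784   0.41807375  90.90611454]
[[[-0.0004,-0.0004,0.0106],[0.001,0.002,-0.0],1.0],[[-0.0005,-0.0003,0.0107],[0.001,0.001,-0.0],1.0],[[-0.0005,-0.0003,0.0106],[0.002,0.002,-0.0],1.0],[[-0.0005,-0.0003,0.0107],[0.001,0.001,-0.0],1.0],[[-0.0005,-0.0003,0.0106],[0.002,0.002,-0.001],1.0]]
```

View pics/p2.png

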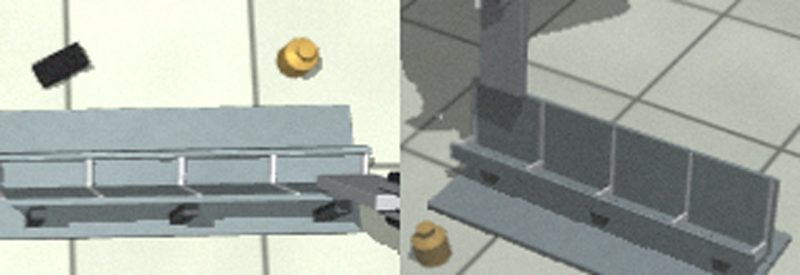

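The plate hangs upright-tilted over the bay that is rightmost for the robot, at crop (505,100) in the scene view. I lower it along its own axis.

{"name": "play_rows", "arguments": {
  "deltas": [
    [[-0.0005,-0.0004,0.0106],[0.001,0.002,0],1.0],
    [[-0.0005,-0.0004,0.0106],[0.001,0.001,0],1.0],
    [[-0.0005,-0.0004,0.0106],[0.001,0.002,0],1.0],
    [[-0.0005,-0.0004,0.011],[0.001,0.001,0],1.0],
    [[-0.0005,-0.0004,0.008],[0.002,0.001,0],1.0],
    [[0,0,0],[0,0,0],1.0]
  ]
}}

```text
time: 6.18
tool_pos: [505.4, -316.5, 118.0]
tcp_rot: [161.7, 0.2, 91.3]
ft_force: [-0.1, -0.2, -2.5]
finger_gap: 8.7
```

Run:
```python
from h import *
there('steel',28.4,None,0,3,3)
```

```text
goal [ 506.79330554 -317.48552849  100.27412162] now [ 505.4044021  -316.46075686  118.01417055] [161.70820638   0.2288532   91.25609969]
[[[-0.0002,-0.0007,0.0029],[0.001,0.0,0.001],1.0],[[-0.0002,-0.0007,0.0029],[0.001,0.001,0.001],1.0],[[-0.0002,-0.0007,0.0029],[0.001,0.0,0.0],1.0],[[-0.0001,-0.0007,0.0029],[0.001,0.001,0.001],1.0],[[-0.0002,-0.0007,0.0028],[0.001,0.0,0.0],1.0],[[-0.0001,-0.0007,0.0029],[0.0,0.001,0.001],1.0]]
```

{"name": "play_rows", "arguments": {
  "deltas": [
    [[0,-0.0008,0.003],[0.001,0,0],1.0],
    [[0,-0.0008,0.003],[0.001,0,0],1.0],
    [[0,-0.0008,0.003],[0.001,0,0],1.0],
    [[0,-0.0008,0.003],[0.001,0,0],1.0],
    [[0,-0.0007,0.002],[0,0,0],1.0]
  ]
}}

```text
time: 6.8
tool_pos: [506.5, -317.2, 103.8]
tcp_rot: [161.9, 0.3, 91.2]
ft_force: [-0.2, 0.3, -3.5]
finger_gap: 9.0
```

Run:
```python
from h import *
there('steel',28.4,None,0,3,3)
```

```text
goal [ 506.79330554 -317.48552849  100.27412162] now [ 506.52551671 -317.20504678  103.76453243] [161.87734063   0.31088053  91.24029696]
[[[-0.0001,-0.0004,0.0017],[0.001,0.002,0.002],1.0],[[-0.0002,-0.0004,0.0017],[0.001,0.002,0.002],1.0]]
```

Down in 1.2 mm steps, watching the force.

{"name": "play_rows", "arguments": {
  "deltas": [
    [[0,-0.0003,0.0012],[0,0,0],1.0],
    [[0,-0.0003,0.0012],[0,0,0],1.0],
    [[0,0,0],[0,0,0],1.0]
  ]
}}

```text
time: 7.18
tool_pos: [506.6, -317.2, 101.0]
tcp_rot: [161.9, 0.3, 91.2]
ft_force: [0.8, 0.5, -3.6]
finger_gap: 9.1
```

{"name": "play_rows", "arguments": {
  "deltas": [
    [[0,0,0.0012],[0,0,0],1.0],
    [[0,0,0],[0,0,0],1.0]
  ]
}}

```text
time: 7.42
tool_pos: [507.3, -317.6, 100.5]
tcp_rot: [161.8, 0.4, 91.2]
ft_force: [-1.5, 0.3, -2.0]
finger_gap: 8.8
```

{"name": "play_rows", "arguments": {
  "deltas": [
    [[0,0,0.0012],[0,0,0],1.0],
    [[0,0,0],[0,0,0],1.0]
  ]
}}

```text
time: 7.68
tool_pos: [507.9, -318.1, 100.8]
tcp_rot: [161.8, 0.4, 91.2]
ft_force: [1.1, -0.3, -2.5]
finger_gap: 8.9
```

{"name": "play_rows", "arguments": {
  "deltas": [
    [[0,0,0.0015],[0,0,0],1.0],
    [[0,0,0],[0,0,0],1.0]
  ]
}}

```text
time: 7.92
tool_pos: [508.7, -318.8, 101.0]
tcp_rot: [161.8, 0.5, 91.3]
ft_force: [-0.7, -0.6, -2.8]
finger_gap: 8.9
```

{"name": "play_rows", "arguments": {
  "deltas": [
    [[0,0,0.0015],[0,0,0],1.0],
    [[0,0,0],[0,0,0],1.0]
  ]
}}

```text
time: 8.18
tool_pos: [509.3, -319.5, 101.1]
tcp_rot: [161.7, 0.5, 91.3]
ft_force: [-1.4, 0.2, -1.1]
finger_gap: 8.7
```

{"name": "play_rows", "arguments": {
  "deltas": [
    [[0,0,0.0015],[0,0,0],1.0],
    [[0,0,0],[0,0,0],1.0]
  ]
}}

```text
time: 8.43
tool_pos: [510.2, -320.2, 101.3]
tcp_rot: [161.7, 0.6, 91.3]
ft_force: [-0.7, 1.3, -0.6]
finger_gap: 8.8
```

```bash
cat >> h.py <<'E'
def avg(n=6):
    a=[]
    for _ in range(n):
        eyes.snapshot("top");s=r.sense();a.append([*s["tool_pos"],*s["ft_force"],*s["wrist_torque"]])
    print(np.round(np.mean(a,0),2),np.round(np.std(a,0),2),s["time"])
def shot(n,yt=130,xt=350,ys=110,xs=150):
    cv2.imwrite(f"pics/{n}.png",cv2.resize(np.clip(np.hstack([eyes.snapshot("top")[yt:yt+110,xt:xt+160],eyes.snapshot("scene")[ys:ys+110,xs:xs+160]])[:,:,::-1]*1.5,0,255).astype('uint8'),None,fx=2.5,fy=2.5,interpolation=cv2.INTER_CUBIC))
E
python3 - <<'E'
from h import *
avg();shot("p3")
there('steel',28.4,None,0,3,3)
E
```

```text
[ 5.1025e+02 -3.2029e+02  1.0128e+02 -4.1100e+00  5.6000e-01  4.2900e+00
  2.4000e-01  7.1000e-01  8.0000e-02] [0.03 0.03 0.02 0.56 0.22 0.65 0.04 0.04 0.04] 8.725
goal [ 506.79330554 -317.48552849  100.27412162] now [ 510.27226307 -320.28487482  101.30326061] [161.66178183   0.64106952  91.2698944 ]
[[[0.0014,-0.0018,-0.0001],[0.003,0.005,0.003],1.0],[[0.0015,-0.0018,-0.0],[0.003,0.005,0.003],1.0]]
```

View pics/p3.png

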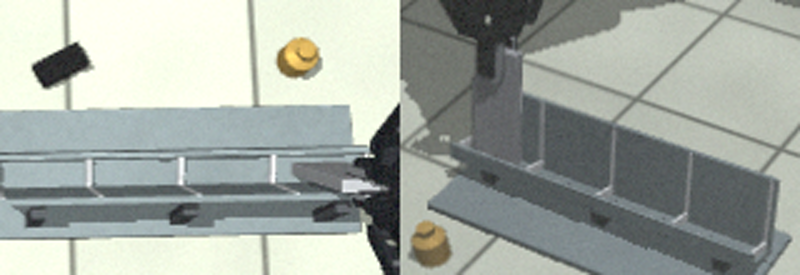

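The averaged force shows contact with the ledge: about 7 N up relative to free hanging. I shift the plate back towards the stand's back and re-centre it in y.

{"name": "play_rows", "arguments": {
  "deltas": [
    [[0.001,-0.002,-0.001],[0.002,0.004,0.002],1.0],
    [[0.001,-0.002,0],[0.002,0.004,0.002],1.0],
    [[0.001,-0.002,0.0005],[0,0,0],1.0]
  ]
}}

```text
time: 9.2
tool_pos: [504.6, -317.3, 99.5]
tcp_rot: [161.8, 0.1, 91.2]
ft_force: [1.0, -0.4, 4.5]
finger_gap: 8.9
```

Run:
```python
from h import *
avg(4)
there('steel',28.4,None,0,0,3)
```

```text
[ 5.0437e+02 -3.1713e+02  9.9350e+01 -5.3000e-01 -6.9000e-01  2.8200e+00
 -1.0000e-01 -7.0000e-02 -3.0000e-02] [0.05 0.04 0.02 1.2  0.99 1.11 0.05 0.1  0.01] 9.4
goal [ 503.9406618  -317.54030204   99.34707064] now [ 504.3354496  -317.09334074   99.31711711] [1.61882870e+02 9.55861865e-02 9.11841192e+01]
[[[-0.0004,-0.0004,-0.0002],[0.002,0.001,0.002],1.0]]
```

{"name": "play_rows", "arguments": {
  "deltas": [
    [[-0.0003,-0.0015,0],[0.001,0,0.001],1.0],
    [[0,-0.001,0],[0,0,0],1.0]
  ]
}}

```text
time: 9.65
tool_pos: [503.7, -317.2, 99.2]
tcp_rot: [161.7, 0.1, 91.1]
ft_force: [7.3, -1.6, -2.7]
finger_gap: 8.6
```

Run:
```python
from h import *
avg(4)
```

```text
[ 5.0370e+02 -3.1716e+02  9.9190e+01  7.7400e+00 -5.9000e-01 -1.4100e+00
 -8.0000e-02 -1.0700e+00 -1.0000e-02] [0.01 0.01 0.01 0.38 0.24 0.33 0.03 0.03 0.01] 9.85
```

Flush against the back, with computed gap about 0 and Fx +7.7 N. I release and retract along the tool axis.

{"name": "play_rows", "arguments": {
  "deltas": [
    [[0,0.0003,0],[0,0,0],0.8],
    [[0,0,0],[0,0,0],0.7],
    [[0,0,0],[0,0,0],0.7],
    [[0,0,-0.01],[0,0,0],0.7],
    [[0,0,-0.03],[0,0,0],0.6],
    [[0,0,-0.04],[0,0,0],0.5],
    [[0,0,-0.03],[0,0,0],0.5]
  ]
}}

```text
time: 10.72
tool_pos: [465.9, -315.4, 203.4]
tcp_rot: [162.2, -0.3, 91.2]
ft_force: [-0.0, -1.2, 0.5]
finger_gap: 42.9
```

Run:
```python
from h import *
shot("p4")
print(cur()[0],r.sense()["tcp_rot"])
g=pick("ceramic",60)
p=cur()[0];n=int(np.ceil(np.linalg.norm(g-p)/55))
g[2]=p[2]
plan(g,goalR(RY),n,.5)
```

```text
[ 467.16220143 -317.06770187  206.44547988] [ 1.61930268e+02 -1.66334789e-02  9.11441890e+01]
[[[0.05,0.0089,0.0029],[0.029,-0.003,0.017],0.5],[[0.0501,0.0081,0.0025],[0.029,-0.003,0.017],0.5],[[0.0503,0.0073,0.0021],[0.028,-0.003,0.017],0.5],[[0.0504,0.0065,0.0018],[0.029,-0.003,0.017],0.5],[[0.0505,0.0057,0.0015],[0.028,-0.003,0.017],0.5],[[0.0506,0.0048,0.0012],[0.029,-0.003,0.017],0.5],[[0.0507,0.004,0.0009],[0.029,-0.002,0.017],0.5],[[0.0508,0.0032,0.0007],[0.028,-0.003,0.018],0.5],[[0.0508,0.0023,0.0004],[0.029,-0.002,0.017],0.5],[[0.0508,0.0014,0.0003],[0.028,-0.003,0.018],0.5],[[0.0508,0.0005,0.0001],[0.029,-0.002,0.017],0.5]]
```

View pics/p4.png

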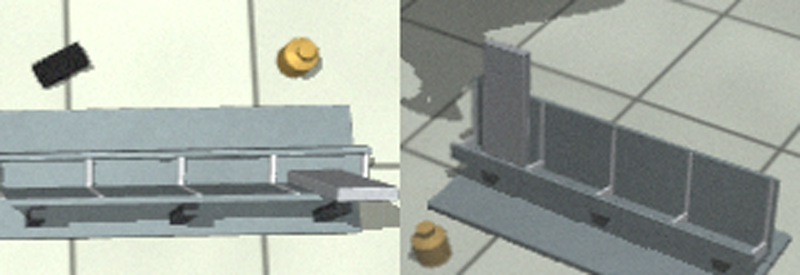

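Steel stands flush in the rightmost bay, centred at scene crop (503,100). Next is ceramic.

{"name": "play_rows", "arguments": {
  "deltas": [
    [[0.05,0.009,0.003],[0.029,-0.003,0.017],0.5],
    [[0.05,0.008,0.0025],[0.029,-0.003,0.017],0.5],
    [[0.05,0.0073,0.002],[0.029,-0.003,0.017],0.5],
    [[0.05,0.0065,0.002],[0.029,-0.003,0.017],0.5],
    [[0.0505,0.0057,0.0015],[0.029,-0.003,0.017],0.5],
    [[0.0505,0.005,0.001],[0.029,-0.003,0.017],0.5],
    [[0.0505,0.004,0.001],[0.029,-0.003,0.017],0.5],
    [[0.0505,0.003,0.001],[0.029,-0.003,0.017],0.5]
  ]
}}

```text
time: 11.82
tool_pos: [535.5, 90.0, 204.9]
tcp_rot: [175.5, 0.0, 82.4]
ft_force: [0.4, -0.6, 0.7]
finger_gap: 42.7
```

```bash
cat >> h.py <<'E'
def to_pick(k,dz,n,g=.5):
    print(cur()[0],r.sense()["tcp_rot"]);plan(pick(k,dz),goalR(RY),n,g)
E
python3 -c "
from h import *
to_pick('ceramic',60,4)"
```

```text
[535.46610684  90.03358746 204.94965257] [1.75500494e+02 9.10264928e-03 8.24406897e+01]
[[[0.0366,-0.0001,0.014],[0.02,-0.0,0.01],0.5],[[0.0366,-0.0002,0.014],[0.02,-0.0,0.01],0.5],[[0.0367,-0.0003,0.014],[0.019,-0.001,0.01],0.5],[[0.0366,-0.0004,0.0141],[0.02,-0.0,0.009],0.5]]
```

{"name": "play_rows", "arguments": {
  "deltas": [
    [[0.0366,0,0.013],[0.02,0,0.01],0.5],
    [[0.0366,0,0.013],[0.02,0,0.01],0.5],
    [[0.035,0,0.013],[0.02,0,0.01],0.5],
    [[0.025,0,0.013],[0.019,0,0.01],0.5],
    [[0,0,0],[0,0,0],0.5]
  ]
}}

```text
time: 12.45
tool_pos: [556.1, 229.8, 149.2]
tcp_rot: [-179.7, 0.0, 80.4]
ft_force: [-0.6, -0.5, 0.6]
finger_gap: 42.7
```

```bash
python3 -c "
from h import *
to_pick('ceramic',0,5)"
```

```text
[556.12939167 229.75363602 149.15438256] [-1.79670370e+02  9.80077950e-03  8.03772593e+01]
[[[0.0011,0.0004,0.012],[-0.001,0.0,0.001],0.5],[[0.0011,0.0004,0.012],[-0.001,0.0,0.001],0.5],[[0.0011,0.0004,0.012],[-0.001,0.0,0.0],0.5],[[0.001,0.0003,0.0121],[-0.001,0.0,0.001],0.5],[[0.0011,0.0003,0.012],[-0.002,0.0,0.0],0.5]]
```

{"name": "play_rows", "arguments": {
  "deltas": [
    [[0.0011,0.0004,0.012],[-0.001,0,0],0.5],
    [[0.0011,0.0004,0.012],[-0.001,0,0],0.5],
    [[0.0011,0.0004,0.012],[-0.001,0,0],0.5],
    [[0.0011,0.0004,0.012],[-0.001,0,0],0.5],
    [[0.0011,0.0003,0.009],[-0.002,0,0],0.7],
    [[0,0,0],[0,0,0],1.0],
    [[0,0,0],[0,0,0],1.0],
    [[0,0,0],[0,0,0],1.0]
  ],
  "force": 50
}}

```text
time: 13.45
tool_pos: [558.7, 232.2, 88.5]
tcp_rot: [179.9, 0.1, 80.3]
ft_force: [-0.5, -0.7, -1.7]
finger_gap: 9.2
```

```bash
python3 -c "
from h import *
avg(4)"
```

```text
[ 5.588e+02  2.322e+02  8.858e+01  3.600e-01 -3.300e-01 -1.750e+00
 -3.000e-02  2.000e-02  0.000e+00] [0.03 0.02 0.03 0.23 0.44 0.54 0.04 0.03 0.01] 13.65
```

```bash
python3 - <<'E'
s=open("h.py").read()
s=s.replace("P={","OY={'ceramic':-2}\nP={").replace("v=h-dep+up","v=h-dep+up;y+=OY.get(k,0)")
open("h.py","w").write(s)
E
python3 -c "
from h import *
go('ceramic',31.4)"
```

```text
[[[-0.0,0.0,-0.0325],[0.0,0.0,0.0],1.0],[[-0.0,0.0001,-0.0325],[0.0,0.0,0.0],1.0],[[-0.0001,0.0,-0.0325],[0.001,0.001,0.0],1.0],[[-0.0,0.0,-0.0325],[0.0,0.0,0.001],1.0]]
goal [ 485.30948924 -244.88458334  162.09279518] cruise z 218.52798488623398
[[[-0.0536,0.001,0.0],[-0.035,0.003,-0.021],1.0],[[-0.0536,-0.0001,-0.0001],[-0.035,0.003,-0.021],1.0],[[-0.0536,-0.0013,-0.0003],[-0.035,0.003,-0.021],1.0],[[-0.0536,-0.0024,-0.0006],[-0.035,0.004,-0.021],1.0],[[-0.0535,-0.0035,-0.0009],[-0.035,0.003,-0.021],1.0],[[-0.0534,-0.0045,-0.0012],[-0.034,0.004,-0.021],1.0],[[-0.0533,-0.0056,-0.0015],[-0.035,0.003,-0.021],1.0],[[-0.0532,-0.0067,-0.0019],[-0.034,0.004,-0.021],1.0],[[-0.0531,-0.0077,-0.0024],[-0.035,0.003,-0.021],1.0]]
```

{"name": "play_rows", "arguments": {
  "deltas": [
    [[0,0,-0.006],[0,0,0],1.0],
    [[0,0,-0.02],[0,0,0],1.0],
    [[0,0,-0.034],[0,0,0],1.0],
    [[0,0,-0.034],[0,0,0],1.0],
    [[0,0,-0.03],[0,0,0],1.0],
    [[-0.02,0,-0.008],[-0.035,0.003,-0.021],1.0],
    [[-0.045,0,0],[-0.035,0.003,-0.021],1.0],
    [[-0.0535,-0.001,0],[-0.035,0.003,-0.021],1.0]
  ]
}}

```text
time: 14.65
tool_pos: [542.9, 116.2, 237.1]
tcp_rot: [173.1, -0.5, 84.3]
ft_force: [0.7, -0.5, -1.4]
finger_gap: 9.4
```

```bash
python3 -c "
from h import *
there('ceramic',31.4,215,step=55)"
```

```text
goal [ 485.30948924 -244.88458334  162.09279518] now [542.89076635 116.17333297 237.12071585] [173.13655515  -0.49665019  84.28755547]
[[[-0.0522,-0.0034,0.0023],[-0.028,0.002,-0.017],1.0],[[-0.0521,-0.0043,0.0021],[-0.028,0.003,-0.017],1.0],[[-0.052,-0.0052,0.0018],[-0.028,0.002,-0.017],1.0],[[-0.0519,-0.0062,0.0016],[-0.027,0.003,-0.017],1.0],[[-0.0518,-0.0071,0.0012],[-0.028,0.002,-0.017],1.0],[[-0.0517,-0.008,0.0009],[-0.027,0.003,-0.017],1.0],[[-0.0516,-0.0089,0.0006],[-0.028,0.002,-0.016],1.0]]
```

{"name": "play_rows", "arguments": {
  "deltas": [
    [[-0.052,-0.0034,0.002],[-0.028,0.002,-0.017],1.0],
    [[-0.052,-0.0043,0.002],[-0.028,0.003,-0.017],1.0],
    [[-0.052,-0.005,0.002],[-0.028,0.002,-0.017],1.0],
    [[-0.052,-0.006,0.0015],[-0.028,0.003,-0.017],1.0],
    [[-0.05,-0.007,0.001],[-0.028,0.002,-0.017],1.0],
    [[-0.045,-0.008,0.001],[-0.028,0.003,-0.017],1.0],
    [[-0.03,-0.006,0.001],[-0.028,0.002,-0.017],1.0],
    [[0,0,0],[0,0,0],1.0]
  ]
}}

```text
time: 15.65
tool_pos: [487.5, -228.0, 232.9]
tcp_rot: [160.5, 0.6, 91.3]
ft_force: [-0.1, 0.0, -1.8]
finger_gap: 9.4
```

```bash
python3 -c "
from h import *
there('ceramic',31.4,None,35,5,25)"
```

```text
goal [ 498.02485335 -244.64043587  129.4238511 ] now [ 487.48228804 -228.0426759   232.8772011 ] [160.46615371   0.59027829  91.30988841]
[[[-0.0032,-0.005,0.0202],[0.005,0.002,0.001],1.0],[[-0.0032,-0.0049,0.0202],[0.005,0.002,0.001],1.0],[[-0.0032,-0.0048,0.0203],[0.006,0.002,0.002],1.0],[[-0.0033,-0.0047,0.0203],[0.005,0.001,0.001],1.0],[[-0.0033,-0.0046,0.0202],[0.006,0.002,0.002],1.0]]
```

{"name": "play_rows", "arguments": {
  "deltas": [
    [[-0.0035,-0.005,0.02],[0.005,0.002,0.001],1.0],
    [[-0.0035,-0.005,0.02],[0.005,0.002,0.001],1.0],
    [[-0.0035,-0.005,0.02],[0.005,0.002,0.001],1.0],
    [[-0.0035,-0.005,0.02],[0.005,0.001,0.001],1.0],
    [[-0.0035,-0.0045,0.015],[0.005,0.002,0.001],1.0],
    [[0,0,0],[0,0,0],1.0]
  ]
}}

```text
time: 16.4
tool_pos: [496.5, -240.9, 127.1]
tcp_rot: [162.2, -0.2, 91.6]
ft_force: [0.2, 0.5, -1.0]
finger_gap: 9.2
```

```bash
python3 -c "
from h import *
avg(4)
there('ceramic',31.4,None,4,4,6)"
```

```text
[ 4.9743e+02 -2.4190e+02  1.2954e+02 -1.2000e-01 -4.9000e-01 -1.3400e+00
 -1.0000e-02  2.2000e-01  0.0000e+00] [0.42 0.5  1.01 0.35 0.46 0.26 0.03 0.02 0.02] 16.6
goal [ 506.65173354 -244.47479131   99.6320821 ] now [ 497.90764318 -242.50163765  130.7128752 ] [ 1.61954121e+02 -1.18072971e-02  9.15479863e+01]
[[[-0.0004,-0.0002,0.0054],[0.0,-0.0,0.001],1.0],[[-0.0004,-0.0002,0.0054],[0.0,-0.001,0.001],1.0],[[-0.0003,-0.0002,0.0054],[0.0,-0.0,0.001],1.0],[[-0.0004,-0.0003,0.0053],[0.0,-0.001,0.001],1.0],[[-0.0003,-0.0002,0.0054],[0.0,-0.0,0.002],1.0],[[-0.0004,-0.0003,0.0053],[0.001,-0.001,0.001],1.0]]
```

{"name": "play_rows", "arguments": {
  "deltas": [
    [[-0.0004,-0.0003,0.0054],[0,0,0.001],1.0],
    [[-0.0004,-0.0003,0.0054],[0,0,0.001],1.0],
    [[-0.0004,-0.0003,0.0054],[0,0,0.001],1.0],
    [[-0.0003,-0.0003,0.0054],[0,0,0.001],1.0],
    [[-0.0003,-0.0003,0.0045],[0,0,0.001],1.0],
    [[-0.0003,-0.0003,0.002],[0,0,0.001],1.0]
  ]
}}

```text
time: 17.35
tool_pos: [506.4, -245.4, 103.7]
tcp_rot: [161.8, 0.0, 91.2]
ft_force: [-0.6, 0.1, -0.8]
finger_gap: 9.1
```

```bash
python3 -c "
from h import *
avg(4)
there('ceramic',31.4,None,0,3,2)"
```

```text
[ 5.0641e+02 -2.4543e+02  1.0392e+02 -6.0000e-02  1.5000e-01 -2.0900e+00
 -4.0000e-02  2.4000e-01  1.0000e-02] [0.1  0.08 0.31 0.37 0.16 0.51 0.03 0.02 0.01] 17.55
goal [ 506.93669248 -244.46931982   95.51883904] now [ 506.54992374 -245.53390349  104.31571334] [1.61761929e+02 3.20967586e-02 9.11865401e+01]
[[[0.0002,-0.0005,0.0017],[0.001,0.0,0.0],1.0],[[0.0002,-0.0005,0.0017],[0.001,0.0,0.0],1.0],[[0.0002,-0.0005,0.0017],[0.001,0.0,0.001],1.0],[[0.0002,-0.0004,0.0017],[0.001,0.0,0.0],1.0],[[0.0003,-0.0004,0.0017],[0.0,0.0,0.001],1.0]]
```

{"name": "play_rows", "arguments": {
  "deltas": [
    [[0.0002,-0.0005,0.0025],[0,0,0],1.0],
    [[0.0002,-0.0005,0.002],[0,0,0],1.0],
    [[0.0002,-0.0005,0.002],[0,0,0],1.0],
    [[0.0002,-0.0004,0.0015],[0,0,0],1.0],
    [[0.0002,-0.0004,0.001],[0,0,0],1.0]
  ]
}}

```text
time: 18.18
tool_pos: [507.6, -244.8, 95.2]
tcp_rot: [161.7, 0.1, 91.2]
ft_force: [-3.6, 1.1, 9.0]
finger_gap: 9.2
```

```bash
python3 -c "
from h import *
avg(4)
there('ceramic',31.4,None,0,2,2)"
```

```text
[ 5.0761e+02 -2.4481e+02  9.5320e+01 -3.0000e-02 -3.7000e-01 -7.1000e-01
 -1.0000e-02  2.2000e-01 -3.0000e-02] [0.02 0.01 0.03 0.27 0.34 0.76 0.03 0.05 0.02] 18.375
goal [ 505.98581123 -244.48757767   95.20982204] now [ 507.58689268 -244.79106302   95.28614091] [1.61700516e+02 7.98999232e-02 9.11825289e+01]
[[[0.0003,-0.0015,-0.0004],[0.005,0.001,0.002],1.0]]
```

Ledge contact at the expected height. I shift back to the stand's back.

{"name": "play_rows", "arguments": {
  "deltas": [
    [[0.0002,-0.0015,0],[0.002,0,0.001],1.0],
    [[0.0001,-0.0015,0],[0.002,0,0.001],1.0],
    [[0,-0.0012,0],[0.001,0,0],1.0]
  ]
}}

```text
time: 18.75
tool_pos: [504.0, -244.6, 94.2]
tcp_rot: [161.9, 0.1, 91.1]
ft_force: [6.9, 0.8, -2.8]
finger_gap: 9.6
```

```bash
python3 -c "
from h import *
avg(4)
there('ceramic',31.4,None,0,0,2)"
```

```text
[ 5.0398e+02 -2.4462e+02  9.4290e+01  4.1700e+00  6.9000e-01 -1.9200e+00
  1.1000e-01 -4.9000e-01  5.0000e-02] [0.01 0.02 0.01 0.62 0.04 0.36 0.01 0.12 0.03] 18.95
goal [ 504.08404873 -244.52409338   94.59178805] now [ 503.97484903 -244.63851253   94.28533842] [1.61933980e+02 6.18120946e-02 9.10632461e+01]
[[[0.0001,0.0002,-0.0003],[0.001,0.001,-0.0],1.0]]
```

Flush with the back: gap 0, Fx +4 N. I release.

{"name": "play_rows", "arguments": {
  "deltas": [
    [[0,0.0003,0],[0,0,0],0.8],
    [[0,0,0],[0,0,0],0.7],
    [[0,0,0],[0,0,0],0.7],
    [[0,0,-0.01],[0,0,0],0.7],
    [[0,0,-0.03],[0,0,0],0.6],
    [[0,0,-0.04],[0,0,0],0.5],
    [[0,0,-0.03],[0,0,0],0.5],
    [[0.03,0.005,0],[0.03,0,0.017],0.5]
  ]
}}

```text
time: 19.95
tool_pos: [471.3, -216.3, 205.9]
tcp_rot: [163.8, -0.2, 89.9]
ft_force: [0.5, 0.3, -1.0]
finger_gap: 42.9
```

```bash
cat >> h.py <<'E'
def ret(k,z=205,step=55):
    g=pick(k);g[2]=z;p=cur()[0];print(p)
    plan(g,goalR(RY),int(np.ceil(np.linalg.norm(g-p)/step)),.5)
E
python3 -c "
from h import *
shot('p5')
ret('wood')"
```

```text
[ 471.79902643 -213.00122183  204.23991291]
[[[0.0538,0.0104,0.0032],[0.04,-0.004,0.025],0.5],[[0.054,0.0091,0.0026],[0.04,-0.004,0.025],0.5],[[0.0543,0.0079,0.002],[0.04,-0.004,0.025],0.5],[[0.0545,0.0066,0.0015],[0.04,-0.005,0.024],0.5],[[0.0546,0.0053,0.001],[0.04,-0.004,0.025],0.5],[[0.0547,0.004,0.0007],[0.04,-0.005,0.024],0.5],[[0.0548,0.0027,0.0002],[0.04,-0.004,0.025],0.5]]
```

View pics/p5.png

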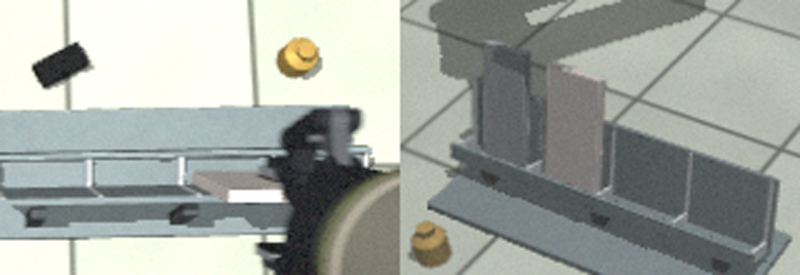

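Ceramic is flush at scene crop (575,130), centred in its bay (541 to 611). Steel is undisturbed. Next is wood.

{"name": "play_rows", "arguments": {
  "deltas": [
    [[0.054,0.0104,0.003],[0.04,-0.004,0.025],0.5],
    [[0.054,0.009,0.003],[0.04,-0.004,0.025],0.5],
    [[0.054,0.008,0.002],[0.04,-0.004,0.025],0.5],
    [[0.054,0.0066,0.0015],[0.04,-0.004,0.025],0.5],
    [[0.054,0.005,0.001],[0.04,-0.004,0.025],0.5],
    [[0.05,0.004,0.001],[0.04,-0.004,0.025],0.5],
    [[0.035,0.002,0],[0.04,-0.004,0.025],0.5],
    [[0.01,0,0],[0,0,0],0.5]
  ]
}}

```text
time: 21.05
tool_pos: [546.6, 153.9, 205.1]
tcp_rot: [-179.7, 0.1, 79.7]
ft_force: [0.1, -1.4, 0.4]
finger_gap: 42.6
```

```bash
python3 -c "
from h import *
to_pick('wood',35,4)"
```

```text
[546.58953886 153.85370971 205.10551532] [-1.79714738e+02  1.01819813e-01  7.96520439e+01]
[[[0.0025,-0.0004,0.0183],[-0.001,0.0,-0.002],0.5],[[0.0025,-0.0004,0.0183],[-0.001,0.001,-0.003],0.5],[[0.0024,-0.0005,0.0182],[-0.001,0.0,-0.002],0.5],[[0.0025,-0.0004,0.0183],[-0.002,0.001,-0.003],0.5]]
```

{"name": "play_rows", "arguments": {
  "deltas": [
    [[0.0025,-0.0004,0.018],[-0.001,0,-0.002],0.5],
    [[0.0025,-0.0004,0.018],[-0.001,0.001,-0.003],0.5],
    [[0.0025,-0.0005,0.018],[-0.001,0,-0.002],0.5],
    [[0.0025,-0.0004,0.012],[-0.002,0.001,-0.003],0.5],
    [[0,0,0],[0,0,0],0.5]
  ]
}}

```text
time: 21.68
tool_pos: [544.4, 160.7, 132.1]
tcp_rot: [-179.9, 0.1, 80.2]
ft_force: [0.2, -0.2, 0.8]
finger_gap: 42.4
```

```bash
python3 -c "
from h import *
to_pick('wood',0,4)"
```

```text
[544.37259597 160.6525317  132.12372414] [-1.79872114e+02  1.00699371e-01  8.01918137e+01]
[[[0.0009,0.0004,0.0088],[-0.001,0.0,-0.0],0.5],[[0.0009,0.0004,0.0088],[-0.0,0.001,-0.0],0.5],[[0.0009,0.0003,0.0088],[-0.001,0.0,-0.0],0.5],[[0.0008,0.0004,0.0087],[-0.0,0.001,-0.0],0.5]]
```

{"name": "play_rows", "arguments": {
  "deltas": [
    [[0.001,0.0004,0.01],[0,0,0],0.5],
    [[0.001,0.0004,0.01],[0,0,0],0.5],
    [[0.001,0.0004,0.009],[0,0,0],0.5],
    [[0.001,0.0004,0.006],[0,0,0],0.7],
    [[0,0,0],[0,0,0],1.0],
    [[0,0,0],[0,0,0],1.0],
    [[0,0,0],[0,0,0],1.0],
    [[0,0,0],[0,0,0],1.0]
  ],
  "force": 45
}}

```text
time: 22.68
tool_pos: [548.1, 164.6, 96.5]
tcp_rot: [180.0, 0.0, 80.2]
ft_force: [-0.8, 0.3, -1.1]
finger_gap: 9.6
```

```bash
python3 -c "
from h import *
avg(4)
p=cur()[0];print('dep',128-p[2],'oy',(p[:2]-pick('wood')[:2]));go('wood',128-p[2])"
```

```text
[ 5.4808e+02  1.6459e+02  9.6530e+01 -5.6000e-01  3.7000e-01 -1.0000e-02
  3.0000e-02  7.0000e-02 -0.0000e+00] [0.01 0.01 0.02 0.32 0.38 0.23 0.01 0.06 0.03] 22.875
dep 31.49265874571732 oy [1.71220431 0.76161134]
[[[-0.0,0.0,-0.0325],[0.0,0.0,-0.0],1.0],[[-0.0,0.0,-0.0325],[0.0,0.0,-0.0],1.0],[[-0.0,0.0,-0.0325],[0.0,0.0,-0.0],1.0],[[-0.0001,0.0001,-0.0325],[0.001,0.001,-0.0],1.0]]
goal [ 481.38823365 -167.94568251  169.61312361] cruise z 226.50734125428266
[[[-0.0484,-0.0013,-0.0],[-0.045,0.004,-0.027],1.0],[[-0.0484,-0.0026,-0.0003],[-0.045,0.004,-0.027],1.0],[[-0.0483,-0.0039,-0.0006],[-0.045,0.004,-0.027],1.0],[[-0.0482,-0.0051,-0.001],[-0.045,0.004,-0.027],1.0],[[-0.048,-0.0064,-0.0015],[-0.045,0.005,-0.027],1.0],[[-0.0478,-0.0076,-0.0021],[-0.044,0.004,-0.027],1.0],[[-0.0476,-0.0088,-0.0026],[-0.045,0.005,-0.027],1.0]]
```

{"name": "play_rows", "arguments": {
  "deltas": [
    [[0,0,-0.006],[0,0,0],1.0],
    [[0,0,-0.02],[0,0,0],1.0],
    [[0,0,-0.034],[0,0,0],1.0],
    [[0,0,-0.034],[0,0,0],1.0],
    [[0,0,-0.03],[0,0,0],1.0],
    [[-0.02,0,-0.008],[-0.045,0.004,-0.027],1.0],
    [[-0.045,-0.001,0],[-0.045,0.004,-0.027],1.0],
    [[-0.048,-0.003,0],[-0.045,0.004,-0.027],1.0]
  ]
}}

```text
time: 23.88
tool_pos: [531.5, 53.5, 244.6]
tcp_rot: [171.3, -0.4, 85.3]
ft_force: [0.9, 0.8, 0.0]
finger_gap: 9.6
```

```bash
python3 -c "
from h import *
there('wood',31.5,220,step=48)"
```

```text
goal [ 481.39050181 -167.94563896  169.60614166] now [531.46895643  53.49735147 244.60718581] [171.33357369  -0.44002767  85.27267513]
[[[-0.045,-0.0069,0.0036],[-0.032,0.003,-0.02],1.0],[[-0.0449,-0.008,0.0032],[-0.033,0.003,-0.02],1.0],[[-0.0447,-0.009,0.0028],[-0.032,0.003,-0.02],1.0],[[-0.0445,-0.0099,0.0023],[-0.033,0.004,-0.02],1.0],[[-0.0443,-0.0109,0.0018],[-0.032,0.003,-0.021],1.0]]
```

{"name": "play_rows", "arguments": {
  "deltas": [
    [[-0.045,-0.007,0.0036],[-0.032,0.003,-0.02],1.0],
    [[-0.045,-0.008,0.003],[-0.033,0.003,-0.02],1.0],
    [[-0.045,-0.009,0.003],[-0.032,0.003,-0.02],1.0],
    [[-0.042,-0.01,0.002],[-0.033,0.003,-0.02],1.0],
    [[-0.03,-0.008,0.002],[-0.03,0.003,-0.02],1.0],
    [[-0.006,0,0.01],[0,0,0],1.0],
    [[0,0,0],[0,0,0],1.0]
  ]
}}

```text
time: 24.75
tool_pos: [487.4, -167.3, 224.9]
tcp_rot: [160.9, 0.6, 91.1]
ft_force: [-0.1, 1.3, -0.5]
finger_gap: 9.5
```

```bash
python3 -c "
from h import *
there('wood',31.5,None,35,5,22)"
```

```text
goal [ 494.10586592 -167.70149149  136.93719758] now [ 487.40453111 -167.299922    224.94859942] [160.87172866   0.57021705  91.05315159]
[[[0.0001,-0.0045,0.0171],[0.004,0.002,0.0],1.0],[[0.0,-0.0044,0.0171],[0.004,0.002,0.001],1.0],[[-0.0,-0.0044,0.0171],[0.004,0.002,0.0],1.0],[[-0.0,-0.0043,0.0171],[0.004,0.002,0.001],1.0],[[-0.0001,-0.0042,0.0171],[0.004,0.002,0.0],1.0]]
```

{"name": "play_rows", "arguments": {
  "deltas": [
    [[0,-0.0045,0.017],[0.004,0.002,0],1.0],
    [[0,-0.0045,0.017],[0.004,0.002,0.001],1.0],
    [[0,-0.0045,0.017],[0.004,0.002,0],1.0],
    [[0,-0.0045,0.017],[0.004,0.002,0.001],1.0],
    [[0,-0.004,0.014],[0.004,0.002,0],1.0],
    [[0,0,0],[0,0,0],1.0]
  ]
}}

```text
time: 25.5
tool_pos: [493.2, -163.4, 132.7]
tcp_rot: [162.3, -0.2, 91.4]
ft_force: [-0.0, 0.1, -0.8]
finger_gap: 9.6
```

```bash
python3 -c "
from h import *
avg(4)
there('wood',31.5,None,4,4,6)"
```

```text
[ 4.9428e+02 -1.6416e+02  1.3491e+02 -1.5000e-01  8.0000e-02 -6.5000e-01
  2.0000e-02  1.9000e-01 -2.0000e-02] [0.41 0.28 0.82 0.17 0.33 0.27 0.03 0.04 0.02] 25.7
goal [ 502.73274611 -167.53584693  107.14542858] now [ 494.76279321 -164.48002294  135.84710251] [ 1.62059303e+02 -4.69963681e-02  9.14080185e+01]
[[[-0.0007,-0.0003,0.0059],[-0.0,-0.0,0.001],1.0],[[-0.0006,-0.0003,0.006],[-0.0,-0.001,0.001],1.0],[[-0.0007,-0.0002,0.0059],[-0.0,-0.0,0.001],1.0],[[-0.0006,-0.0003,0.006],[-0.001,-0.001,0.001],1.0],[[-0.0007,-0.0002,0.0059],[-0.0,-0.0,0.001],1.0]]
```

{"name": "play_rows", "arguments": {
  "deltas": [
    [[-0.0006,-0.0003,0.0055],[0,0,0.001],1.0],
    [[-0.0006,-0.0003,0.0055],[0,0,0.001],1.0],
    [[-0.0006,-0.0003,0.0055],[0,0,0.001],1.0],
    [[-0.0006,-0.0003,0.005],[0,0,0.001],1.0],
    [[-0.0006,-0.0003,0.004],[0,0,0.001],1.0],
    [[-0.0004,-0.0003,0.002],[0,0,0],1.0]
  ]
}}

```text
time: 26.45
tool_pos: [503.0, -168.7, 109.0]
tcp_rot: [161.9, -0.1, 91.1]
ft_force: [0.8, 0.2, -0.1]
finger_gap: 9.4
```

```bash
python3 -c "
from h import *
avg(4)
there('wood',31.5,None,0,3,2)"
```

```text
[ 5.0297e+02 -1.6867e+02  1.0920e+02 -1.0000e-02 -3.1000e-01 -3.5000e-01
 -1.0000e-02  1.8000e-01  5.0000e-02] [0.1  0.05 0.29 0.55 0.19 0.27 0.03 0.01 0.03] 26.65
goal [ 503.01770505 -167.53037544  103.03218552] now [ 503.10844728 -168.74205542  109.5751259 ] [ 1.61883008e+02 -3.56003231e-02  9.10910893e+01]
[[[0.0003,-0.0005,0.0015],[0.001,-0.0,-0.0],1.0],[[0.0003,-0.0005,0.0016],[0.0,-0.0,-0.0],1.0],[[0.0003,-0.0005,0.0015],[0.001,-0.0,-0.0],1.0],[[0.0003,-0.0006,0.0016],[0.0,-0.001,-0.0],1.0]]
```

{"name": "play_rows", "arguments": {
  "deltas": [
    [[0.0003,-0.0005,0.002],[0,0,0],1.0],
    [[0.0003,-0.0005,0.0018],[0,0,0],1.0],
    [[0.0003,-0.0005,0.0015],[0,0,0],1.0],
    [[0.0003,-0.0005,0.001],[0,0,0],1.0],
    [[0,0,0.0005],[0,0,0],1.0]
  ]
}}

```text
time: 27.28
tool_pos: [503.5, -167.6, 102.5]
tcp_rot: [161.8, -0.0, 91.1]
ft_force: [-2.3, 0.1, 5.3]
finger_gap: 9.6
```

```bash
python3 -c "
from h import *
avg(4)
there('wood',31.5,None,0,0,3)"
```

```text
[ 5.0366e+02 -1.6763e+02  1.0270e+02  3.5000e-01 -3.4000e-01 -9.7000e-01
 -1.0000e-02  1.6000e-01  0.0000e+00] [0.   0.02 0.02 0.19 0.7  0.36 0.02 0.05 0.03] 27.475
goal [ 500.1650613  -167.585149    102.10513453] now [ 503.66319015 -167.6479281   102.72750715] [ 1.61824023e+02 -1.15127187e-03  9.10915656e+01]
[[[0.0001,-0.0018,-0.0002],[0.002,0.0,-0.0],1.0],[[0.0,-0.0017,-0.0003],[0.001,0.0,-0.0],1.0]]
```

{"name": "play_rows", "arguments": {
  "deltas": [
    [[0,-0.0015,0],[0.002,0,0],1.0],
    [[0,-0.0013,0],[0.001,0,0],1.0],
    [[0,-0.001,0],[0,0,0],1.0]
  ]
}}

```text
time: 27.85
tool_pos: [500.2, -167.8, 101.8]
tcp_rot: [162.0, 0.0, 91.1]
ft_force: [3.7, 0.3, -1.7]
finger_gap: 9.4
```

```bash
python3 -c "
from h import *
avg(4)
there('wood',31.5,None,0,0,3)"
```

```text
[ 5.0026e+02 -1.6779e+02  1.0182e+02  2.3200e+00  4.4000e-01 -3.5000e-01
  1.0000e-01 -2.5000e-01 -0.0000e+00] [0.01 0.02 0.01 0.14 0.16 0.7  0.03 0.06 0.02] 28.05
goal [ 500.1650613  -167.585149    102.10513453] now [ 500.25001944 -167.80755604  101.83045789] [1.61962793e+02 1.14608803e-02 9.10877473e+01]
[[[0.0002,0.0,-0.0003],[0.001,0.0,-0.0],1.0]]
```

Flush. I release wood and head for clay.

{"name": "play_rows", "arguments": {
  "deltas": [
    [[0,0.0002,0],[0,0,0],0.8],
    [[0,0,0],[0,0,0],0.7],
    [[0,0,0],[0,0,0],0.7],
    [[0,0,-0.01],[0,0,0],0.7],
    [[0,0,-0.03],[0,0,0],0.6],
    [[0,0,-0.04],[0,0,0],0.5],
    [[0,0,-0.03],[0,0,0],0.5],
    [[0.03,0.005,0],[0.03,0,0.017],0.5]
  ]
}}

```text
time: 29.05
tool_pos: [467.7, -139.3, 213.2]
tcp_rot: [163.8, -0.3, 90.0]
ft_force: [0.0, 0.3, 1.1]
finger_gap: 42.9
```

```bash
python3 -c "
from h import *
shot('p6')
ret('clay',200)"
```

```text
[ 468.08697832 -136.12438331  211.58347646]
[[[0.0457,0.0122,0.0062],[0.056,-0.006,0.035],0.5],[[0.0462,0.0109,0.0053],[0.056,-0.006,0.035],0.5],[[0.0465,0.0095,0.0045],[0.056,-0.006,0.034],0.5],[[0.0469,0.0081,0.0037],[0.056,-0.007,0.035],0.5],[[0.0472,0.0067,0.003],[0.055,-0.006,0.034],0.5]]
```

View pics/p6.png

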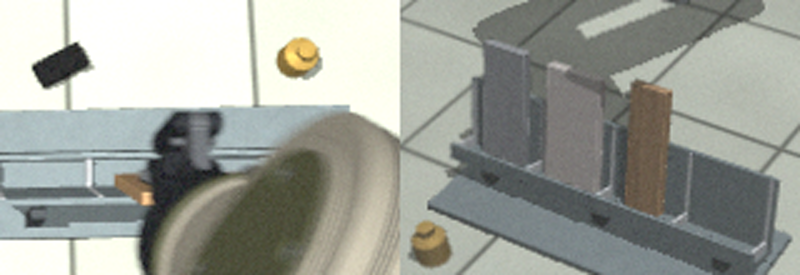

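Wood stands flush at scene crop (647,150), in the middle of its bay. Next is clay.

{"name": "play_rows", "arguments": {
  "deltas": [
    [[0.046,0.012,0.006],[0.056,-0.006,0.035],0.5],
    [[0.046,0.011,0.005],[0.056,-0.006,0.035],0.5],
    [[0.046,0.0095,0.0045],[0.056,-0.006,0.035],0.5],
    [[0.044,0.008,0.004],[0.056,-0.006,0.035],0.5],
    [[0.03,0.004,0.003],[0.055,-0.006,0.034],0.5],
    [[0,0,0],[0,0,0],0.5]
  ]
}}

```text
time: 29.9
tool_pos: [530.4, 75.0, 200.1]
tcp_rot: [-179.7, 0.2, 79.8]
ft_force: [0.2, -0.1, -0.4]
finger_gap: 42.7
```

```bash
python3 -c "
from h import *
to_pick('clay',35,4)"
```

```text
[530.38316885  75.04445506 200.07071187] [-1.79700932e+02  1.57999362e-01  7.97965992e+01]
[[[0.0046,0.0002,0.0175],[-0.001,0.001,-0.002],0.5],[[0.0046,0.0002,0.0175],[-0.001,0.001,-0.002],0.5],[[0.0046,0.0002,0.0175],[-0.002,0.0,-0.002],0.5],[[0.0045,0.0002,0.0175],[-0.001,0.001,-0.001],0.5]]
```

{"name": "play_rows", "arguments": {
  "deltas": [
    [[0.0046,0.0002,0.0175],[-0.001,0.001,-0.002],0.5],
    [[0.0046,0.0002,0.0175],[-0.001,0.001,-0.002],0.5],
    [[0.0046,0.0002,0.0175],[-0.001,0,-0.002],0.5],
    [[0.0045,0.0002,0.012],[-0.001,0.001,-0.001],0.5],
    [[0,0,0],[0,0,0],0.5]
  ]
}}

```text
time: 30.52
tool_pos: [532.2, 90.6, 129.5]
tcp_rot: [-179.9, 0.0, 80.1]
ft_force: [0.6, -0.5, -0.0]
finger_gap: 42.9
```

```bash
python3 -c "
from h import *
to_pick('clay',0,4)"
```

```text
[532.15926123  90.60679033 129.53466707] [-1.79887117e+02  2.63726349e-02  8.01422277e+01]
[[[0.0006,0.0004,0.0086],[-0.0,0.0,-0.0],0.5],[[0.0007,0.0004,0.0086],[-0.001,0.0,-0.0],0.5],[[0.0006,0.0004,0.0087],[-0.0,0.0,-0.001],0.5],[[0.0007,0.0004,0.0086],[-0.001,0.0,-0.0],0.5]]
```

{"name": "play_rows", "arguments": {
  "deltas": [
    [[0.0007,0.0004,0.01],[0,0,0],0.5],
    [[0.0007,0.0004,0.01],[0,0,0],0.5],
    [[0.0007,0.0004,0.009],[0,0,0],0.5],
    [[0.0007,0.0004,0.006],[0,0,0],0.7],
    [[0,0,0],[0,0,0],1.0],
    [[0,0,0],[0,0,0],1.0],
    [[0,0,0],[0,0,0],1.0],
    [[0,0,0],[0,0,0],1.0]
  ],
  "force": 50
}}

```text
time: 31.52
tool_pos: [535.3, 93.0, 93.5]
tcp_rot: [180.0, 0.0, 80.1]
ft_force: [-0.3, -0.1, -0.9]
finger_gap: 9.3
```

```bash
python3 -c "
from h import *
avg(4)
p=cur()[0];print('dep',126-p[2],'oy',(p[:2]-pick('clay')[:2]));go('clay',126-p[2])"
```

```text
[ 5.353e+02  9.306e+01  9.348e+01 -2.200e-01  4.500e-01 -1.360e+00
  1.000e-02  4.000e-02  2.000e-02] [0.01 0.   0.02 0.33 0.25 0.37 0.02 0.01 0.01] 31.725
dep 32.51741875747149 oy [1.18772105 0.17992098]
[[[-0.0,0.0,-0.0325],[0.0,0.0,-0.0],1.0],[[-0.0,0.0,-0.0325],[0.0,0.0,-0.0],1.0],[[-0.0,0.0,-0.0325],[0.0,0.0,-0.001],1.0],[[-0.0,0.0,-0.0325],[0.0,0.0,-0.0],1.0]]
goal [480.88295547 -92.94156021 166.73640589] cruise z 223.4825812425285
[[[-0.0481,-0.0055,0.0],[-0.078,0.007,-0.047],1.0],[[-0.0478,-0.0077,-0.0008],[-0.078,0.008,-0.047],1.0],[[-0.0474,-0.0098,-0.0019],[-0.079,0.007,-0.047],1.0],[[-0.0469,-0.0119,-0.0032],[-0.078,0.008,-0.048],1.0]]
```

{"name": "play_rows", "arguments": {
  "deltas": [
    [[0,0,-0.006],[0,0,0],1.0],
    [[0,0,-0.02],[0,0,0],1.0],
    [[0,0,-0.034],[0,0,0],1.0],
    [[0,0,-0.034],[0,0,0],1.0],
    [[-0.015,0,-0.025],[-0.03,0.003,-0.02],1.0],
    [[-0.04,-0.005,0],[-0.05,0.005,-0.03],1.0],
    [[-0.045,-0.007,0],[-0.06,0.006,-0.037],1.0],
    [[-0.04,-0.008,0],[-0.06,0.006,-0.037],1.0]
  ]
}}

```text
time: 32.72
tool_pos: [499.9, -44.9, 218.6]
tcp_rot: [167.9, -0.3, 87.8]
ft_force: [0.4, -0.6, -1.5]
finger_gap: 9.6
```

```bash
python3 -c "
from h import *
there('clay',32.5,205,step=30)"
```

```text
goal [480.87757377 -92.94166354 166.75297211] now [499.92807075 -44.88281372 218.56251287] [167.85303645  -0.30723651  87.82992809]
[[[-0.0244,-0.0098,0.0047],[-0.051,0.005,-0.028],1.0],[[-0.0242,-0.0107,0.004],[-0.051,0.005,-0.029],1.0]]
```

{"name": "play_rows", "arguments": {
  "deltas": [
    [[-0.02,-0.008,0.005],[-0.04,0.004,-0.022],1.0],
    [[-0.014,-0.008,0.005],[-0.04,0.004,-0.022],1.0],
    [[-0.008,-0.006,0.005],[-0.022,0.002,-0.012],1.0],
    [[0,0,0],[0,0,0],1.0]
  ]
}}

```text
time: 33.22
tool_pos: [479.9, -91.0, 200.7]
tcp_rot: [161.5, 0.2, 90.9]
ft_force: [0.3, -0.1, -1.2]
finger_gap: 9.1
```

```bash
python3 -c "
from h import *
avg(2)
there('clay',32.5,None,35,5,20)"
```

```text
[ 4.8063e+02 -9.0620e+01  2.0144e+02 -5.0000e-02  3.6000e-01 -1.0000e+00
 -2.0000e-02  2.6000e-01  2.0000e-02] [0.2  0.14 0.14 0.53 0.14 0.58 0.02 0.01 0.  ] 33.325
goal [493.59293788 -92.69751608 134.08402803] now [480.8391096  -90.48286726 201.58254944] [161.49564992   0.18811244  90.97609652]
[[[-0.0006,-0.0023,0.017],[0.002,0.001,-0.0],1.0],[[-0.0006,-0.0023,0.017],[0.002,0.001,-0.0],1.0],[[-0.0005,-0.0023,0.017],[0.002,0.001,-0.001],1.0],[[-0.0006,-0.0023,0.0171],[0.003,0.001,-0.0],1.0]]
```

{"name": "play_rows", "arguments": {
  "deltas": [
    [[-0.0006,-0.0023,0.017],[0.002,0.001,0],1.0],
    [[-0.0006,-0.0023,0.017],[0.002,0.001,0],1.0],
    [[-0.0006,-0.0023,0.017],[0.002,0.001,0],1.0],
    [[-0.0006,-0.002,0.013],[0.002,0.001,0],1.0],
    [[0,0,0],[0,0,0],1.0]
  ]
}}

```text
time: 33.95
tool_pos: [494.3, -90.5, 133.6]
tcp_rot: [162.1, -0.1, 91.2]
ft_force: [0.6, 0.6, -1.1]
finger_gap: 9.3
```

```bash
python3 -c "
from h import *
avg(4)
there('clay',32.5,None,4,4,6)"
```

```text
[ 4.9517e+02 -9.0980e+01  1.3557e+02 -2.7000e-01  1.0000e-02 -1.3400e+00
 -2.0000e-02  2.1000e-01  1.0000e-02] [0.35 0.23 0.74 0.29 0.23 0.14 0.03 0.02 0.02] 34.15
goal [502.21981807 -92.53187152 104.29225903] now [495.57497082 -91.27240072 136.43063853] [1.61865319e+02 8.52170927e-03 9.12204747e+01]
[[[-0.0002,-0.0006,0.0054],[0.0,-0.0,0.0],1.0],[[-0.0002,-0.0006,0.0054],[0.0,-0.0,0.0],1.0],[[-0.0002,-0.0006,0.0055],[0.001,-0.0,0.001],1.0],[[-0.0003,-0.0006,0.0054],[0.0,-0.0,0.0],1.0],[[-0.0002,-0.0006,0.0055],[0.001,-0.0,0.001],1.0],[[-0.0003,-0.0007,0.0054],[0.0,-0.001,0.0],1.0]]
```

{"name": "play_rows", "arguments": {
  "deltas": [
    [[-0.0002,-0.0006,0.0054],[0,0,0],1.0],
    [[-0.0002,-0.0006,0.0054],[0,0,0],1.0],
    [[-0.0002,-0.0006,0.0054],[0,0,0],1.0],
    [[-0.0002,-0.0006,0.005],[0.001,0,0],1.0],
    [[-0.0002,-0.0006,0.0045],[0,0,0],1.0],
    [[-0.0002,-0.0005,0.002],[0,0,0],1.0]
  ]
}}

```text
time: 34.9
tool_pos: [502.0, -92.9, 108.6]
tcp_rot: [161.8, 0.1, 91.2]
ft_force: [-0.4, 1.2, -0.8]
finger_gap: 9.1
```

```bash
python3 -c "
from h import *
avg(4)
there('clay',32.5,None,0,3,2)"
```

```text
[ 5.0207e+02 -9.2920e+01  1.0890e+02  2.2000e-01 -2.4000e-01 -1.5800e+00
 -4.0000e-02  2.1000e-01  1.0000e-02] [0.14 0.05 0.32 0.37 0.67 0.21 0.04 0.02 0.03] 35.1
goal [502.50477701 -92.52640002 100.17901597] now [502.27489601 -92.97697776 109.31981097] [1.61744127e+02 8.17235233e-02 9.11980184e+01]
[[[0.0001,-0.0005,0.0018],[0.001,0.0,0.0],1.0],[[0.0001,-0.0005,0.0017],[0.001,0.0,0.001],1.0],[[0.0001,-0.0005,0.0018],[0.001,0.0,0.0],1.0],[[0.0001,-0.0006,0.0017],[0.001,0.0,0.001],1.0],[[0.0001,-0.0005,0.0018],[0.0,0.001,0.0],1.0]]
```

{"name": "play_rows", "arguments": {
  "deltas": [
    [[0.0001,-0.0005,0.0025],[0.001,0,0],1.0],
    [[0.0001,-0.0005,0.002],[0,0,0],1.0],
    [[0.0001,-0.0005,0.002],[0.001,0,0],1.0],
    [[0.0001,-0.0005,0.0015],[0,0,0],1.0],
    [[0.0001,-0.0005,0.001],[0.001,0,0],1.0]
  ]
}}

```text
time: 35.72
tool_pos: [503.1, -92.6, 100.0]
tcp_rot: [161.9, 0.1, 91.2]
ft_force: [-4.6, -1.7, 9.1]
finger_gap: 9.1
```

```bash
python3 -c "
from h import *
avg(4)
there('clay',32.5,None,0,0,3)"
```

```text
[ 5.0317e+02 -9.2640e+01  1.0012e+02  7.0000e-02  1.1000e-01 -1.5300e+00
 -2.0000e-02  2.0000e-01 -1.0000e-02] [0.03 0.03 0.01 0.54 0.2  0.63 0.04 0.02 0.03] 35.925
goal [499.65213326 -92.58117358  99.25196498] now [503.12164539 -92.63189035 100.11624593] [1.61863015e+02 1.06377156e-01 9.11945039e+01]
[[[0.0001,-0.0018,-0.0001],[0.001,0.001,0.001],1.0],[[0.0,-0.0018,-0.0002],[0.001,0.0,0.001],1.0]]
```

{"name": "play_rows", "arguments": {
  "deltas": [
    [[0,-0.0015,0],[0.001,0.001,0.001],1.0],
    [[0,-0.0014,0],[0.001,0,0.001],1.0],
    [[0,-0.0011,0],[0,0,0],1.0]
  ]
}}

```text
time: 36.3
tool_pos: [499.7, -92.7, 99.2]
tcp_rot: [161.9, 0.0, 91.1]
ft_force: [5.1, 1.2, -2.0]
finger_gap: 8.9
```

```bash
python3 -c "
from h import *
avg(4)
there('clay',32.5,None,0,0,3)"
```

```text
[ 4.9968e+02 -9.2720e+01  9.9270e+01  3.9700e+00  5.5000e-01 -1.8100e+00
  6.0000e-02 -4.2000e-01 -2.0000e-02] [0.02 0.   0.01 0.67 0.56 0.3  0.03 0.09 0.03] 36.5
goal [499.65213326 -92.58117358  99.25196498] now [499.65091695 -92.71749998  99.26124755] [1.61917419e+02 1.70609728e-02 9.10974078e+01]
[[[0.0001,0.0,0.0],[0.001,0.0,0.0],1.0]]
```

{"name": "play_rows", "arguments": {
  "deltas": [
    [[0,0.0002,0],[0,0,0],0.8],
    [[0,0,0],[0,0,0],0.7],
    [[0,0,0],[0,0,0],0.7],
    [[0,0,-0.01],[0,0,0],0.7],
    [[0,0,-0.03],[0,0,0],0.6],
    [[0,0,-0.04],[0,0,0],0.5],
    [[0,0,-0.03],[0,0,0],0.5],
    [[0.03,0,-0.01],[0,0,0],0.5]
  ]
}}

```text
time: 37.5
tool_pos: [458.9, -64.1, 218.0]
tcp_rot: [162.1, 0.0, 91.0]
ft_force: [1.0, 0.1, 0.4]
finger_gap: 42.7
```

{"name": "play_rows", "arguments": {
  "deltas": [
    [[0.05,0,0],[0.03,0,0.01],0.5],
    [[0.055,0,0],[0.03,0,0.01],0.5],
    [[0.055,0,0],[0.03,0,0.01],0.5],
    [[0.055,0,0],[0.03,0,0.01],0.5],
    [[0.03,0,0],[0,0,0],0.5],
    [[0,0,0],[0,0,0],0.5],
    [[0,0,0],[0,0,0],0.5]
  ]
}}

```text
time: 38.38
tool_pos: [459.6, 188.1, 227.6]
tcp_rot: [168.5, -0.5, 88.6]
ft_force: [0.4, -1.2, 0.2]
finger_gap: 42.7
```

```bash
python3 -c "
from h import *
shot('p7',130,340)
print(cur(),r.sense()['time'])
for n in('top','scene'):
  for k,(h,_,y) in P.items():
    a=np.radians(18);v=h;l=10
    X=SO+rot2(SY)@[-10+l*np.cos(a)-v*np.sin(a),y];print(n,k,np.round((proj(n,[*X,24+l*np.sin(a)+v*np.cos(a)])-((340,130) if n=='top' else (150,110)))*2.5+([0,0] if n=='top' else [400,0])))
"
```

```text
(array([459.77937196, 187.60342012, 227.55130941]), Rotation.from_matrix(array([[ 0.02643211,  0.97964326,  0.19899854],
                            [ 0.99960944, -0.0277087 ,  0.00363245],
                            [ 0.00907249,  0.19882481, -0.97999305]]))) 38.475
top steel [395. 185.]
top ceramic [290. 187.]
top wood [189. 191.]
top clay [ 84. 192.]
scene steel [498.  47.]
scene ceramic [570.  72.]
scene wood [647.  88.]
scene clay [728. 117.]
```

View pics/p7.png

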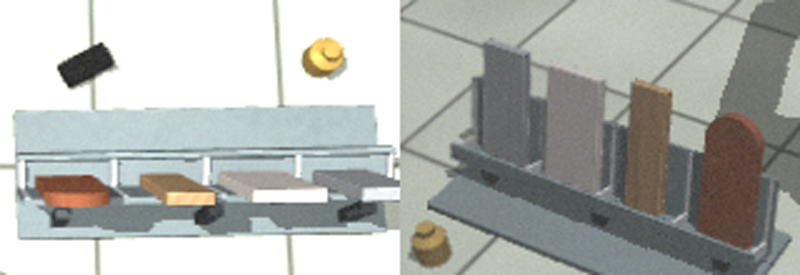

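Order is correct and all four are flush. Next is a closer check of the y centring.

Run:
```python
from h import *
f=lambda im:cv2.resize(np.clip(im[:,:,::-1]*1.5,0,255).astype('uint8'),None,fx=5,fy=5,interpolation=cv2.INTER_CUBIC)
t=np.mean([eyes.snapshot("top") for _ in range(6)],0);s=np.mean([eyes.snapshot("scene") for _ in range(6)],0)
np.save("t.npy",t);np.save("s.npy",s)
cv2.imwrite("pics/p8.png",np.vstack([f(t[187:217,345:505]),f(s[122:212,163:323])]))
```

```text
(no output)
```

View pics/p8.png

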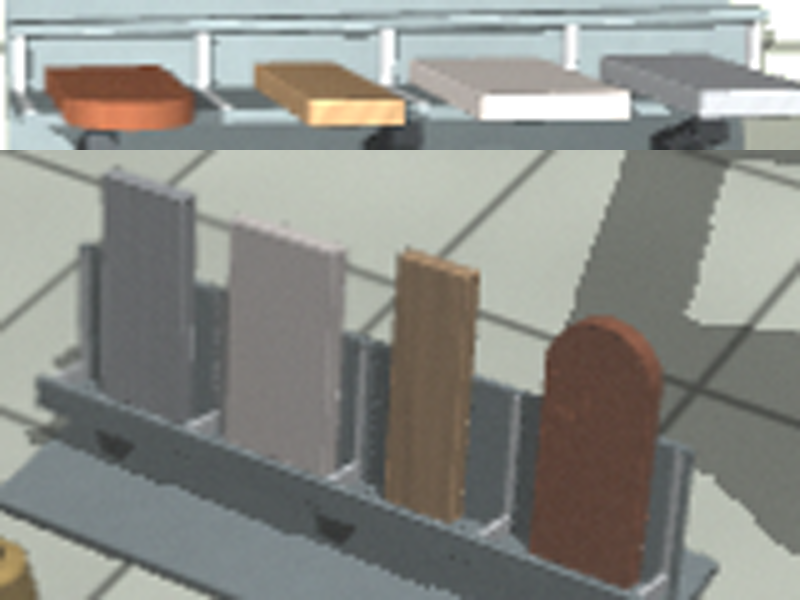

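Run:
```python
from h import *
T=lambda u,v:(345+u/5-.4,187+v/5-.4)
S=lambda u,v:(163+u/5-.4,122+(v-150)/5-.4)
a=np.radians(18)
for k,t,s in [("steel",None,[(103,180),(192,200)]),("ceramic",[(480,95),(630,92)],[(231,224),(343,252)]),("wood",[(307,100),(404,100)],[(399,258),(476,276)]),("clay",[(65,103),(193,98)],None)]:
    h=P[k][0];z=24+10*np.sin(a)+h*np.cos(a)
    if k=="clay": z=24+10*np.sin(a)+86*np.cos(a)
    for n,f,q in(("top",T,t),("scene",S,s)):
        if q:
            w=[rot2(SY).T@(ray(n,f(*p),z)-SO) for p in q];print(k,n,np.round(w,1).tolist(),"dy %.1f"%((w[0][1]+w[1][1])/2-P[k][2]))
for u,y in((20,150),(203,75),(387,0),(571,-75),(755,-150)):print("rib",y,rot2(SY).T@(ray("top",T(u,60),31)-SO))
```

```text
steel scene [[-31.1, -127.4], [-36.1, -83.5]] dy 7.1
ceramic top [[-33.5, -9.4], [-33.5, -63.6]] dy 1.0
ceramic scene [[-31.6, -60.1], [-36.3, -6.7]] dy 4.1
wood top [[-35.5, 54.7], [-36.1, 20.1]] dy -0.1
wood scene [[-35.1, 22.6], [-38.8, 56.7]] dy 2.2
clay top [[-30.6, 139.0], [-29.6, 91.6]] dy 2.8
rib 150 [  1.11596559 149.54133787]
rib 75 [-0.32652892 74.57814857]
rib 0 [-1.77798219 -0.7350087 ]
rib -75 [ -3.22991463 -75.95774442]
rib -150 [  -4.68172657 -151.05976325]
```

```bash
python3 -c "
from h import *
print(r.hand_in(), r.sense()['time'])"
```

```text
the job is handed in; nothing more can be done
the job is handed in; nothing more can be done
```

The four plates are on the stand in reversed order and the job is handed in. From the robot's right to left they are steel, ceramic, wood, clay. Each was lowered at an 18° tilt to ledge contact, pressed back until the wrist force rose, released, and left with the arm well clear. The last picture was taken at about 38 s, against the 109 s limit.

Last checks:
- **Seating:** the final pictures from both cameras show all four standing behind the lip and leaning flush on the back, at rest.
- **Centring:** in the top view ceramic and wood are within about 1 mm of the bay middle, and clay and steel about 3 mm to the left of it.
- **Disagreement:** the scene camera reads about 2–3 mm further left than the top camera for ceramic and wood. For steel it reads 7 mm, which I take as about 4 mm after that bias. I left steel there rather than nudge it, as it has 14 mm of free room on each side.

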